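Temperature check and weighing of a sample bottle in its bail carrier

TASK

Book in the sample bottle: pick up its top-heavy carrier by the bail handle and hang it over the round mat in front of the infrared thermometer, with the bottle raised to lens height, upright and still for the seven seconds that the reading takes. Then set the carrier gently on the middle of the balance pan and let go. The bottle stays in its carrier and is not touched, the carrier must never lean far over, and everything else on the bench is left alone.

Things in the scene. Friction and masses are not known exactly. Their poses are not given: they have to be found in the camera images.
- carrier: Bottle carrier: round grey tub, 92 mm outside diameter, 45 mm high, floor 5 mm thick, 0.20 kg, centre of mass about 12 mm up. Origin: centre of its underside; z up through the tub, y along the line of the two bail pivots. Starts level on the bench. With its bottle it is top-heavy: hung by the bail it topples slowly about its y axis (time constant 0.5 to 0.9 s) unless corrected
- pivot (a point): Midpoint between the two bail pivots, 32 mm above the carrier's underside; axes as the carrier's. The common centre of mass of tub and bottle lies nominally 31 mm above this point and their moment of inertia about the y axis through it is nominally 0.0030 kg m2
- bail (a joint): Angle of the bail handle relative to the carrier, rad: 0 = upright in the carrier's frame (as at the start, held by its spring), positive = bail leaning to the carrier's +x; stops at -1.3 and 1.3. The pivots have a weak spring to 0, 0.10 N m/rad, and grease damping 0.08 N m s/rad, no dry friction: turning the held bail towards +x pushes the tub and bottle to lean towards +x
- bail_grip (a point): Centre of the bail's black bar grip, 195 mm from the pivot line (227 mm above the carrier's underside when upright); z from pivots to grip, y along the bar. Flat-sided bar 24 mm wide (x), 26 mm high, 80 mm long (y), to be pinched across its 24 mm. The steel bail is 120 mm wide over its arms, flat bars 13 mm wide and 11 mm outside the tub; bail mass 0.04 kg
- sample: White bottle standing loose in the tub, about 2 mm play all round; diameter 79 mm, height 180 mm with its 52 mm wide cap (top 185 mm above the carrier's underside, 29 mm below the underside of the grip). Origin: centre of its underside, z up. Nominal 0.55 kg, really 0.85 to 1.2 of that; centre of mass about 77 mm above its underside
- thermometer: Infrared thermometer on a fixed stand. Origin: centre of the underside of the round black mat, 100 mm diameter and 3 mm thick, on the bench over which the sample is held; +x points along the bench from the mat to the stand (steel foot 80 x 90 mm, post centre 235 mm from the origin, 219 mm tall)
- lens (a point): Centre of the lens face of the thermometer: 129 mm from the mat's centre, 140 mm above the bench, at the end of a 48 mm thick barrel that points to over the mat. The bottle is at lens height when the carrier's underside is about 65 mm above the bench
- balance: Fixed bench balance, white housing 235 x 185 mm, with a display at its -x end and a square steel pan on top. Origin: on the bench under the housing
- pan (a point): Centre of the upper face of the balance pan, 155 (x) x 165 (y) mm, flat without rim, 50 mm above the bench
- amber: Bystander: small brown bottle, diameter 60 mm, height 120 mm; origin at centre of underside
- jar: Bystander: small white bottle, diameter 64 mm, height 130 mm; origin at centre of underside
- beaker: Bystander: glass beaker, diameter 68 mm, height 85 mm; origin at centre of underside
- rack: Bystander: test tube rack with capped tubes, 62 x 160 mm, 96 mm high; origin at centre of underside
- tipbox: Bystander: blue pipette tip box, 85 x 120 mm, 56 mm high; origin at centre of underside
- washbottle: Bystander: white wash bottle, diameter 66 mm, about 185 mm high with its spout; origin at centre of underside

How it is judged:
By the outcome, as a careful person would: the job done as asked, in the order asked, and still so for the second after the job is handed in, with the robot touching nothing.
It also fails if it takes over 72 s, if anything falls off the work surface, if the arm or the gripper's body presses on something with over 40 N, if the wrist force passes 120 N, or if a joint passes its speed limit or range.

ROBOT

A 6-joint arm with a two-finger parallel gripper is mounted at the origin on the work surface. World frame = base frame: x ahead of the robot, y to its left, z up, the work surface at z = 0. Lengths are in m, angles in rad, forces in N, time in s.
With the tool pointing down it reaches from about 0.35 to 0.875 m from the base axis. Payload 15.5 kg.
Tool frame: the origin (TCP) lies at the very end of the fingers, on their centre line; the grasp point (between the pads) lies 19 mm behind it; y points along the fingers, x is the direction in which the jaws open and shut, and the axes are right-handed (so a half turn about y gives the same grasp; the last joint's range is limited). The gripper opens to 85 mm and grips with 20 to 120 N. Pads are 22 mm wide; open, the fingers measure 114 mm over their backs; the gripper's body (76 mm by 85 mm) begins 54 mm behind the grasp point. The pads swing forward as they close: fully open they stand 13 mm farther back than shut.
Start: joints at [-1.258, 0.494, 1.345, -0, 1.302, -0.096], TCP at [0.248, -0.574, 0.231] pointing down, gripper open.
Joint ranges: [-2.91, 2.91], [-0.82, 2.16], [0.22, 2.67], [-1.22, 4.37], [0.12, 2.79], [-3.08, 3.08]. Speed limits (rad/s): [1.89, 1.89, 2.57, 3.01, 3.01, 3.01].

INTERFACE

Orientations are given as a unit quaternion [w, x, y, z].
In Python, from station import env gives the robot as it stands. The module is installed in compiled form; this text tells all that it offers.
- The arm moves only by the tool step_arm, never from a script. Its argument "rows" is a list of rows, each a list of 7 numbers: the finger opening in m, from 0 to 0.0854, then the shift along the tool's x, y, z in m, then the turn, a rotation vector about the tool's x, y, z in rad. In form: [[jaw, dx, dy, dz, ax, ay, az], ...]. A call has 1 to 5 rows; each row is the pose to reach, as a shift and turn from the pose measured when the call began, along the tool's axes at that moment; what a row does not reach only later rows make up. A row lasts 1/10 s, in which the tool goes at most 50 mm and 8.59 degrees, less where a joint would pass 70% of its speed; a pose out of reach is approached as far as the arm can. A call with a gripper value outside its range is refused whole. The fingers move at their own pace and stop on an object; "grip_force" is the grip in N (left out, the last holds). Time passes only in rows, so rows that repeat a pose let the fingers close. It gives the time, the measured TCP pose, the force and the opening at its end, in the units of the state.
- env.observe(): the state, without advancing time (a new reading comes with each control period).
- env.read_camera(name): name is "side" or "top" or "wrist"; returns (picture, depth): 384x512x3 uint8, red, green, blue; 384x512 float32, m along the optical axis (not along the pixel's ray), 0 where there is no reading.
- env.camera_params(name): a dict with "vertical_fov" (degrees; the focal length in pixels is half the picture's height over the tangent of half this angle, whatever the lens; pixels are square), "cx", "cy" (the principal point, pixels), "R" (3x3) and "t" (3): a world point X has camera coordinates R X + t. Camera axes: x right, y down, z forward; pixel columns grow to the right and rows downward; lengths in m; the calibration is good to about 2 mm. A picture is of the moment at which its call begins: read the wrist's pose just before it. camera_params takes no time and is no camera call; for the wrist camera it gives the pose at the moment of the call.
- env.job_done(): hands the job in, once; it reports no verdict.
The state is a dict: "time": time; "joint_positions": joint angles; "qd": joint speeds; "tau": joint torques, N m; "tool_pos": TCP position; "eef_rot": TCP orientation; "contact_force": force on the tool from outside, world axes, zero at the start; "torque": the same for the moment, N m; "opening": opening from 0.0 (shut) to 1.0 (fully open).
Only numpy, scipy, OpenCV 4.12 (cv2) and the standard library are available. Lean on these libraries where they do the work, as an engineer would, in place of code of your own. Each camera call takes 0.05 s, during which the arm holds its last target. There are 200 camera calls.

## Working session

There is one attempt and no reset: what is moved stays moved. The work goes in short steps, Python scripts to look and compute and a tool call to move; the robot and the scene stay as the last step left them, time stands still between calls to the robot, and variables do not carry over. Pictures are saved under pics/ and viewed, about 8 in all and at most 12, crops included, and the job is handed in when it is done.

Besides the shell and the picture viewer there is one more tool, called as name(argument=value, ...) on one line, values as JSON. step_arm: Moves the arm, as the interface text tells. Its arguments: {"type":"object","properties":{"rows":{"type":"array","items":{"type":"array","items":{"type":"number"}}},"grip_force":{"type":"number"}},"required":["rows"]}

```bash
mkdir -p pics; ls; cat > h.py <<'E'
import numpy as np, cv2
from station import env
from scipy.spatial.transform import Rotation as Ro
def K(p):
    f=192/np.tan(np.radians(p["vertical_fov"])/2); return f,p["cx"],p["cy"]
def cloud(name):
    p=env.camera_params(name); im,d=env.read_camera(name); f,cx,cy=K(p)
    v,u=np.mgrid[:384,:512]; C=np.stack([(u-cx)/f*d,(v-cy)/f*d,d],-1)
    W=(C-np.array(p["t"]))@np.array(p["R"]); W[d==0]=np.nan
    return im,d,W
def tool():
    o=env.observe(); q=np.array(o["eef_rot"]); return np.array(o["tool_pos"]),Ro.from_quat(q[[1,2,3,0]]),o
E
python3 - <<'E'
from h import *
p,R,o=tool(); print(o); print(R.as_matrix().round(3))
ims=[]
for n in("side","top"):
    im,d,W=cloud(n); np.savez(f"{n}.npz",im=im,W=W); ims.append(im)
    P=env.camera_params(n); print(n,P)
    cv2.imwrite(f"pics/{n}0.png",cv2.resize(im[:,:,::-1],(768,576)))
E
```

```text
pics
{'time': 0.0, 'joint_positions': array([-1.25850058e+00,  4.94179773e-01,  1.34615754e+00,  1.70908831e-05,
        1.30250678e+00, -9.54895061e-02]), 'qd': array([ 0.00043202,  0.00047343, -0.00034031,  0.00194702, -0.00096574,
       -0.00130991]), 'tau': array([-2.87783478e-03, -8.82156229e+01, -3.83864808e+01, -2.75020229e-04,
        1.01540261e-02,  3.84956911e-05]), 'tool_pos': array([ 0.24775872, -0.57338533,  0.23069343]), 'eef_rot': array([ 0.59116505, -0.59060162,  0.38874397, -0.38806152]), 'contact_force': array([ 0.56583004,  1.05732012, -0.03469436]), 'torque': array([ 0.03121113,  0.03463494, -0.02234127]), 'opening': 1.001099297729187}
[[ 0.397 -0.     0.918]
 [-0.918  0.001  0.397]
 [-0.001 -1.     0.   ]]
side {'vertical_fov': 44.83621050973518, 'cx': 263.4447762131941, 'cy': 191.29504495370261, 'R': array([[-0.8179328 , -0.57527391, -0.00677215],
       [-0.43363603,  0.62420032, -0.64987211],
       [ 0.37808165, -0.52861506, -0.76001341]]), 't': array([0.39781682, 0.39476588, 1.31028147])}
top {'vertical_fov': 51.78108202047615, 'cx': 263.56006666408524, 'cy': 199.94046457934007, 'R': array([[-0.02982505, -0.99947406, -0.01273097],
       [-0.99042125,  0.03126802, -0.13449184],
       [ 0.13481917,  0.0085978 , -0.99083292]]), 't': array([-0.07689984,  0.59350398,  1.31721226])}
```

```bash
nproc; python3 -c "import station; print([a for a in dir(station.env) if a[0]!='_'])"
```

```text
4
['Unreachable', 'camera_params', 'job_done', 'observe', 'read_camera']
```

View pics/top0.png

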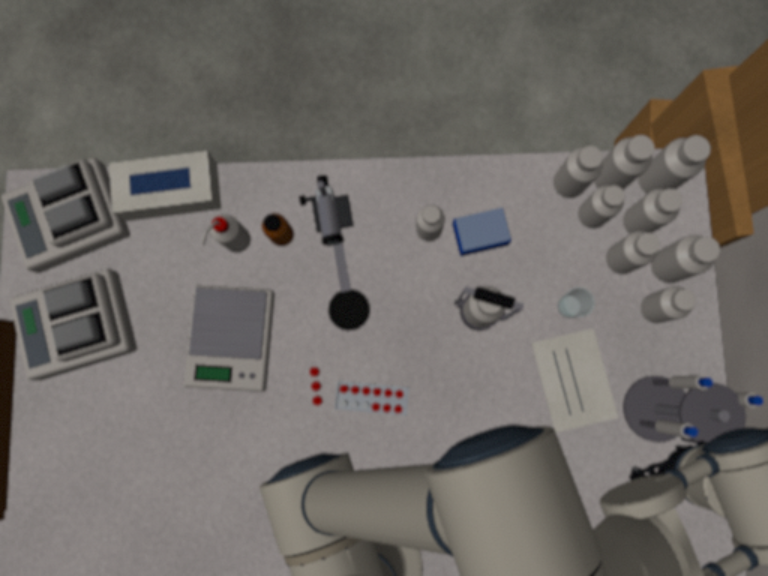

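View pics/side0.png

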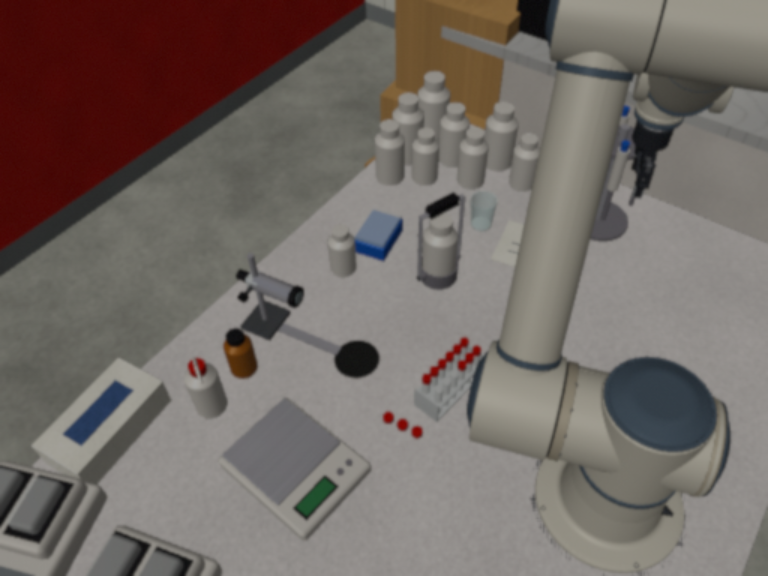

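The top view shows the carrier grip at about (494,298), the mat at (349,309), the lens at about (332,240), and the pan at (230,323). The rack is at (370,398), the tip box at (481,231), the jar at (430,222) and the beaker at (575,303), all in the 768-wide picture.

```bash
python3 - <<'E'
from h import *
for n in("top","side"):
    z=np.load(n+".npz"); im=z["im"].astype(int); W=z["W"]; g=im.sum(-1); ok=np.isfinite(W[...,0])
    X,Y,Z=W[...,0],W[...,1],W[...,2]
    def rep(name,m,q=0):
        P=W[m&ok]; 
        if len(P)<5: print(n,name,len(P));return None
        lo,hi=np.percentile(P,2,0),np.percentile(P,98,0); 
        print(n,name,len(P),"mean",P.mean(0).round(4),"med",np.median(P,0).round(4),"mid",((lo+hi)/2).round(4),"span",(hi-lo).round(4)); return P
    v,u=np.mgrid[:384,:512]
    def box(c,r): return (abs(u*1.5-c[0])<r)&(abs(v*1.5-c[1])<r)
    gc,mc,pc,lc=((494,298),(349,309),(230,323),(332,215)) if n=="top" else ((443,206),(357,359),(282,450),(270,285))
    P=rep("grip",box(gc,32)&(g<120)&(Z>.2)&(Z<.27))
    if P is not None:
        r=cv2.minAreaRect(P[:,:2].astype(np.float32)*1000); print(r)
        w,V=np.linalg.eigh(np.cov(P[:,:2].T)); print("axis",V[:,1],np.degrees(np.arctan2(V[1,1],V[0,1])))
    P=rep("mat",box(mc,40)&(g<130)&(abs(Z)<.015))
    if P is not None: print(cv2.minEnclosingCircle(P[:,:2].astype(np.float32)*1000))
    P=rep("pan",box(pc,75)&(abs(Z-.05)<.012)&(g<480))
    if P is not None: print(cv2.minAreaRect(P[:,:2].astype(np.float32)*1000))
    P=rep("barrel",box(lc,40)&(Z>.11)&(Z<.19))
    if P is not None: print(cv2.minAreaRect(P[:,:2].astype(np.float32)*1000))
    P=rep("cap",box(gc,60)&(Z>.165)&(Z<.195)&(g>250))
    print("pan colors",im[int(pc[1]/1.5),int(pc[0]/1.5)])
E
```

```text
top grip 172 mean [ 0.5625 -0.2879  0.2389] med [ 0.5625 -0.2878  0.2391] mid [ 0.5626 -0.2876  0.2369] span [0.0328 0.0684 0.0124]
((563.0454711914062, -288.3245849609375), (74.60722351074219, 19.290569305419922), 71.43058013916016)
axis [0.33087019 0.94367628] 70.67839881653067
top mat 514 mean [0.5774 0.0158 0.0027] med [0.5773 0.0163 0.0027] mid [0.5778 0.0154 0.0025] span [0.0786 0.0813 0.0112]
((577.7896118164062, 16.22788429260254), 45.86525344848633)
top pan 2823 mean [0.5292 0.2886 0.0475] med [0.5316 0.2896 0.0486] mid [0.5202 0.288  0.0467] span [0.2118 0.1677 0.0167]
((519.315185546875, 289.3260803222656), (179.7302703857422, 230.7714080810547), 84.64776611328125)
top barrel 576 mean [0.7694 0.0468 0.1541] med [0.7706 0.0444 0.155 ] mid [0.778  0.0592 0.1529] span [0.143  0.0818 0.0308]
((776.7802124023438, 62.120792388916016), (150.16665649414062, 75.60060119628906), 10.310787200927734)
top cap 100 mean [ 0.5551 -0.2821  0.1826] med [ 0.5523 -0.2828  0.1842] mid [ 0.565  -0.2686  0.1786] span [0.0489 0.0719 0.0234]
pan colors [97 94 99]
side grip 154 mean [ 0.5595 -0.280
[... 339 characters left out ...]
16] span [0.0811 0.0821 0.0117]
((577.79833984375, 15.41188907623291), 49.20858383178711)
side pan 3603 mean [0.5305 0.2962 0.0471] med [0.5301 0.2977 0.0479] mid [0.5235 0.2927 0.0461] span [0.2142 0.1618 0.0158]
((568.0222778320312, 287.9085388183594), (177.86441040039062, 337.7333068847656), 84.52692413330078)
side barrel 645 mean [0.766  0.0575 0.1502] med [0.7683 0.0578 0.1518] mid [0.7752 0.0657 0.1501] span [0.1445 0.0835 0.0462]
((774.2315673828125, 62.267738342285156), (154.89605712890625, 74.95481872558594), 19.002965927124023)
side cap 203 mean [ 0.5593 -0.2807  0.1803] med [ 0.5585 -0.2776  0.1819] mid [ 0.5628 -0.2862  0.1786] span [0.047  0.113  0.0255]
pan colors [108 107 110]
```

```bash
python3 - <<'E'
from h import *
z=np.load("top.npz"); im=z["im"].astype(int); W=z["W"]; g=im.sum(-1)
print(im[215,145:185:3].sum(-1), im[190:260:4,152].sum(-1))
for n,c in(("top",(230,323)),("side",(290,440))):
    z=np.load(n+".npz"); im=z["im"]; W=z["W"]; g=im.astype(int).sum(-1)
    m=((np.abs(W[...,2]-.05)<.012)&(g<380)&(g>200)).astype(np.uint8)
    m=cv2.morphologyEx(m,cv2.MORPH_OPEN,np.ones((5,5)))
    k,l,st,ce=cv2.connectedComponentsWithStats(m)
    P=W[l==l[int(c[1]/1.5),int(c[0]/1.5)]]; print(n,len(P),P.mean(0).round(4),cv2.minAreaRect(P[:,:2].astype(np.float32)*1000))
z=np.load("top.npz");W=z["W"]
for nm,(x0,x1,y0,y1) in dict(stand=(.2,.6,-.85,-.5),lens=(.65,.75,-.05,.12)).items():
    m=(W[...,0]>x0)&(W[...,0]<x1)&(W[...,1]>y0)&(W[...,1]<y1)
    P=W[m&(W[...,2]>.06)]; print(nm,len(P),np.nanmin(P,0).round(3),np.nanmax(P,0).round(3))
    if nm=="lens":
        P=P[P[:,2]>.11]
        for a in np.arange(.68,.75,.01):
            Q=P[abs(P[:,0]-a)<.005]; 
            if len(Q): print(a.round(3),len(Q),Q[:,1].min().round(3),Q[:,1].max().round(3),Q[:,2].max().round(3))
    else:
        for a in np.arange(.2,.6,.05):
            Q=P[abs(P[:,0]-a)<.025]; 
            if len(Q): print(a.round(3),len(Q),Q[:,1].min().round(3),Q[:,1].max().round(3),Q[:,2].max().round(3))
E
```

```text
[294 287 288 288 288 286 288 285 289 290 267 328 279 403] [380 287 290 293 288 289 288 293 292 290 287 283 345 398 115 106 193 365]
top 2181 [0.5505 0.2868 0.0496] ((551.2456665039062, 288.77691650390625), (168.43223571777344, 155.2490692138672), 85.25285339355469)
side 2792 [0.5453 0.292  0.0487] ((549.0089111328125, 287.61944580078125), (168.44705200195312, 158.21583557128906), 84.73661804199219)
stand 5886 [ 0.2   -0.749  0.06 ] [ 0.599 -0.5    0.623]
0.2 466 -0.56 -0.503 0.612
0.25 1424 -0.702 -0.5 0.618
0.3 1981 -0.736 -0.5 0.623
0.35 1053 -0.749 -0.544 0.599
0.4 351 -0.715 -0.639 0.302
0.5 6 -0.703 -0.695 0.102
0.55 466 -0.728 -0.504 0.155
lens 206 [0.705 0.014 0.126] [0.75  0.059 0.169]
0.71 68 0.014 0.059 0.169
0.72 39 0.014 0.059 0.164
0.73 41 0.018 0.059 0.163
0.74 37 0.02 0.058 0.163
```

step_arm(rows=[[0.085,0,-0.04,0,0,0,0],[0.085,0,-0.08,0,0,0,0],[0.085,0,-0.1,0,0,0,0]])

```text
time: 0.4
tool_pos: [0.248, -0.5742, 0.3339]
eef_rot: [-0.59, 0.591, -0.388, 0.389]
contact_force: [1.0, -0.1, -0.6]
opening: 0.996
```

```bash
python3 -c "
from h import *
p,R,o=tool();print(o['time'],p)"
```

```text
0.4 [ 0.24801885 -0.57418366  0.33393422]
```

step_arm(rows=[[0.085,-0.035,0,0.035,0,-0.1,0],[0.085,-0.07,0,0.07,0,-0.2,0],[0.085,-0.085,0,0.115,0,-0.3,0],[0.085,-0.095,0,0.16,0,-0.4,0],[0.085,-0.105,0,0.21,0,-0.5,0]])

```text
time: 0.9
tool_pos: [0.3991, -0.3937, 0.3337]
eef_rot: [-0.668, 0.67, -0.229, 0.229]
contact_force: [0.3, -1.8, -0.3]
opening: 0.998
```

```bash
cat > go.py <<'E'
import sys; from h import *
p,R,o=tool(); x,y,z,a=map(float,sys.argv[1:5])
xt=np.array([np.cos(a),np.sin(a),0]); yt=np.array([0,0,-1.]); T=np.stack([xt,yt,np.cross(xt,yt)],1)
print(o['time'],p.round(4),"shift",R.inv().apply(np.array([x,y,z])-p).round(4),"turn",(R.inv()*Ro.from_matrix(T)).as_rotvec().round(4))
E
python3 go.py .561 -.286 .34 -.333
```

```text
0.9 [ 0.3991 -0.3937  0.3337] shift [ 0.062  -0.0064  0.1843] turn [ 0.0016 -0.3266  0.0014]
```

step_arm(rows=[[0.085,0.015,0,0.045,0,-0.1,0],[0.085,0.031,-0.004,0.09,0,-0.2,0],[0.085,0.046,-0.006,0.135,0,-0.3,0],[0.085,0.062,-0.006,0.184,0.0015,-0.327,0.0014],[0.085,0.062,-0.006,0.184,0.0015,-0.327,0.0014]])

```text
time: 1.4
tool_pos: [0.5646, -0.2826, 0.3387]
eef_rot: [0.698, -0.697, 0.115, -0.115]
contact_force: [-0.9, -1.6, -0.6]
opening: 0.993
```

```bash
python3 go.py .561 -.286 .34 -.333; python3 - <<'E'
from h import *
P=env.camera_params("wrist"); p,R,o=tool()
Rt=np.array(P["R"])@R.as_matrix(); print("Rct",Rt.round(3),"cam in tool",R.inv().apply(-np.array(P["R"]).T@P["t"]-p).round(4),P["vertical_fov"],P["cx"],P["cy"])
im,d,W=cloud("wrist"); np.savez("w0.npz",im=im,W=W)
cv2.imwrite("pics/w0.png",cv2.resize(im[:,:,::-1],(768,576)))
m=(im.astype(int).sum(-1)<130)&(W[...,2]>.225)&(W[...,2]<.25)&(abs(W[...,0]-.56)<.06)&(abs(W[...,1]+.286)<.07)
Q=W[m]; print(len(Q),Q.mean(0),cv2.minAreaRect(Q[:,:2].astype(np.float32)*1000))
E
```

```text
1.4 [ 0.5646 -0.2826  0.3387] shift [-0.0023 -0.0013 -0.0044] turn [-0.0014  0.006  -0.0002]
Rct [[ 1.    -0.     0.001]
 [ 0.    -0.279 -0.96 ]
 [ 0.     0.96  -0.279]] cam in tool [ 0.0003 -0.1422  0.071 ] 60.29390925482926 255.51876829408917 193.67503042453274
2781 [ 0.56681432 -0.28543548  0.23917422] ((566.2093505859375, -287.67645263671875), (77.52587890625, 22.05307388305664), 70.97679901123047)
```

View pics/w0.png

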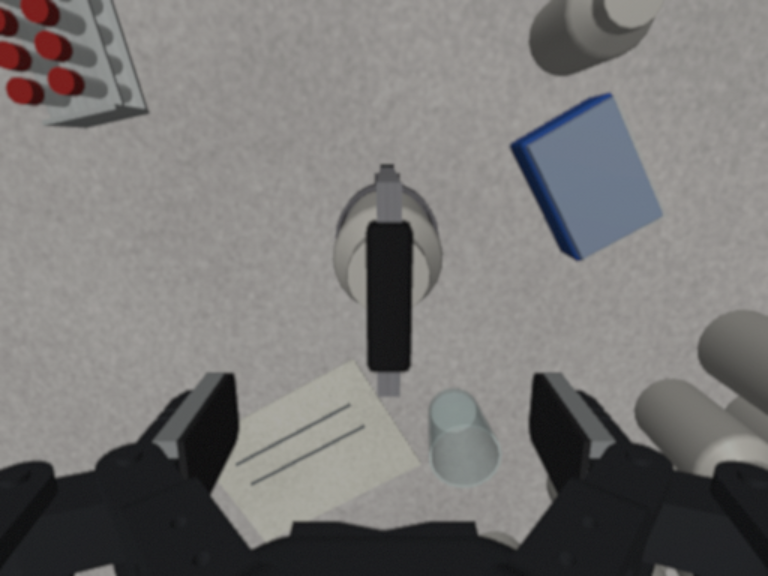

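The wrist view shows the bar vertical in the picture at about (390,297), with the bottle's shoulder edges visible on both sides at (334 and 442, 250). I'm going down onto the bar.

```bash
python3 go.py .5662 -.2875 .208 -.332
```

```text
1.45 [ 0.5627 -0.2841  0.3387] shift [ 0.0045  0.1307 -0.0022] turn [-0.0005  0.0032 -0.0009]
```

step_arm(rows=[[0.085,0.0045,0.02,-0.002,-0.0005,0.003,-0.001],[0.085,0.0045,0.05,-0.002,-0.0005,0.003,-0.001],[0.085,0.0045,0.08,-0.002,-0.0005,0.003,-0.001],[0.085,0.0045,0.1,-0.002,-0.0005,0.003,-0.001],[0.085,0.0045,0.1,-0.002,-0.0005,0.003,-0.001]])

```text
time: 1.95
tool_pos: [0.5641, -0.2873, 0.2359]
eef_rot: [0.698, -0.697, 0.119, -0.115]
contact_force: [-0.5, 0.5, 0.1]
opening: 0.995
```

```bash
python3 go.py .5662 -.2875 .208 -.332;  python3 - <<'E'
from h import *
p,R,o=tool(); im,d,W=cloud("wrist"); np.savez("w1.npz",im=im,W=W)
cv2.imwrite("pics/w1.png",cv2.resize(im[:,:,::-1],(768,576)))
T=R.inv().apply((W-p).reshape(-1,3)).reshape(W.shape)
for r in range(20,250,20):
    g=im[r].astype(int).sum(-1); m=(g<100)&(abs(T[r,:,0])<.03)
    if m.any(): print(r,T[r][m][:,0].min().round(4),T[r][m][:,0].max().round(4),T[r][m].mean(0).round(4))
E
```

```text
1.95 [ 0.5641 -0.2873  0.2359] shift [0.0022 0.0279 0.0005] turn [-0.0011 -0.0012 -0.0052]
180 -0.0087 0.0124 [ 0.0018 -0.0026  0.0366]
200 -0.0092 0.0124 [ 0.0016 -0.0034  0.0278]
220 -0.0089 0.0126 [ 0.0017 -0.0035  0.0185]
240 -0.0091 0.0125 [ 0.0017 -0.0034  0.0087]
```

View pics/w1.png

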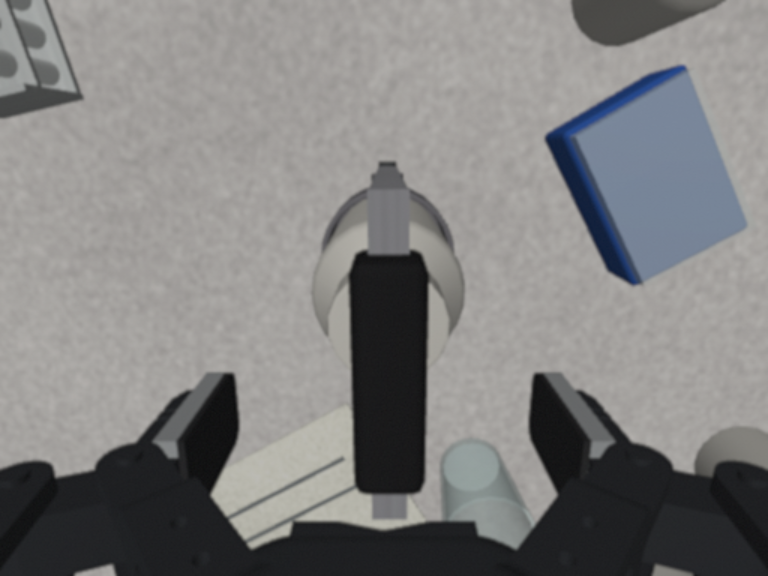

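The bar is centred about 2 mm to +x and runs parallel to the pads. Next I descend, level the tool and close.

step_arm(rows=[[0.085,0.002,0.014,0.0005,-0.001,-0.001,-0.005],[0.085,0.002,0.028,0.0005,-0.001,-0.001,-0.005],[0.085,0.002,0.028,0.0005,-0.001,-0.001,-0.005],[0.06,0.002,0.028,0.0005,-0.001,-0.001,-0.005]], grip_force=60)

```text
time: 2.4
tool_pos: [0.5672, -0.2884, 0.2114]
eef_rot: [-0.697, 0.698, -0.116, 0.118]
contact_force: [0.4, -0.3, 0.9]
opening: 0.855
```

```bash
python3 go.py .5662 -.2875 .208 -.332;  python3 - <<'E'
from h import *
p,R,o=tool(); im,d,W=cloud("wrist"); np.savez("w2.npz",im=im,W=W); print(o['opening'])
T=R.inv().apply((W-p).reshape(-1,3)).reshape(W.shape)
for r in range(20,300,20):
    g=im[r].astype(int).sum(-1); m=(g<100)&(abs(T[r,:,0])<.022)
    if m.any(): print(r,T[r][m][:,0].min().round(4),T[r][m][:,0].max().round(4),T[r][m].mean(0).round(4))
print(env.observe()['torque'])
E
```

```text
2.4 [ 0.5672 -0.2884  0.2114] shift [-0.0013  0.0034  0.0005] turn [ 0.0009 -0.0004  0.0038]
0.8545982113329482
180 -0.0096 0.0071 [-0.0003 -0.0106  0.0386]
200 -0.0128 0.0097 [-0.0015 -0.0276  0.0353]
220 -0.012 0.0094 [-0.0013 -0.0279  0.0277]
240 -0.0124 0.0097 [-0.0013 -0.0281  0.0198]
260 -0.0122 0.0098 [-0.0012 -0.0279  0.0114]
280 -0.0118 0.0096 [-0.0012 -0.0279  0.0028]
[ 0.06595244 -0.01862345  0.04838084]
```

step_arm(rows=[[0.06,-0.0013,0.0034,0.0005,0.001,0,0.004],[0.045,-0.0013,0.0034,0.0005,0.001,0,0.004],[0.03,-0.0013,0.0034,0.0005,0.001,0,0.004],[0.015,-0.0013,0.0034,0.0005,0.001,0,0.004],[0.015,-0.0013,0.0034,0.0005,0.001,0,0.004]], grip_force=60)

```text
time: 2.95
tool_pos: [0.5665, -0.2876, 0.2085]
eef_rot: [-0.697, 0.697, -0.117, 0.117]
contact_force: [-1.1, 0.0, 6.1]
opening: 0.274
```

```bash
python3 go.py .5662 -.2875 .208 -.332;  python3 - <<'E'
from h import *
p,R,o=tool(); im,d,W=cloud("wrist"); np.savez("w3.npz",im=im,W=W,p=p,R=R.as_matrix()); print(o['opening'],o['contact_force'])
cv2.imwrite("pics/w3.png",cv2.resize(im[:,:,::-1],(768,576)))
print(env.observe()['torque'])
for i in range(3): print(R.as_rotvec(), tool()[1].as_rotvec(),tool()[0])
E
```

```text
2.95 [ 0.5665 -0.2876  0.2085] shift [-0.0003  0.0005 -0.    ] turn [ 0.0002 -0.0001  0.0007]
0.2743296545460762 [-1.13079912  0.0399868   6.11090183]
[0.16658277 0.43910744 0.17590383]
[-1.55535537  0.26013726 -0.26116407] [-1.55531461  0.26020651 -0.26117906] [ 0.56644115 -0.2875704   0.20850933]
[-1.55535537  0.26013726 -0.26116407] [-1.55531461  0.26020651 -0.26117906] [ 0.56644115 -0.2875704   0.20850933]
[-1.55535537  0.26013726 -0.26116407] [-1.55531461  0.26020651 -0.26117906] [ 0.56644115 -0.2875704   0.20850933]
```

View pics/w3.png

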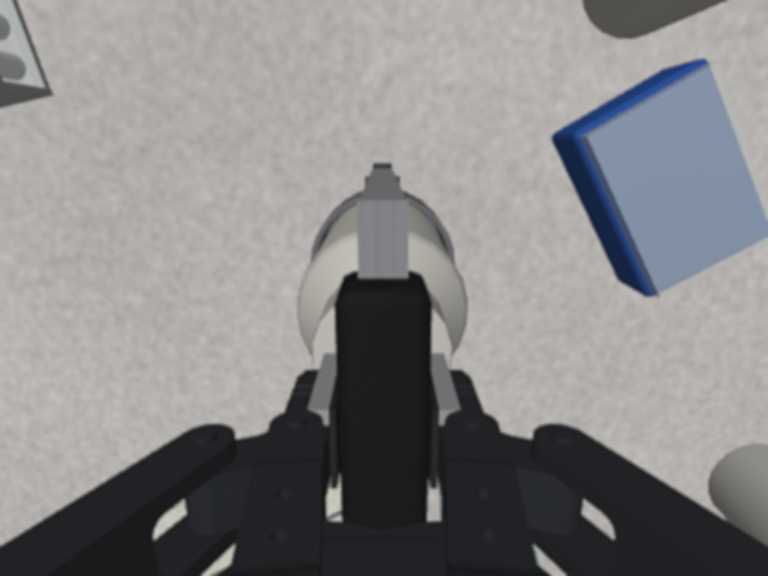

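The bar is pinched. The bottle's silhouette shows on both sides (columns 299 and 468 at row 300), so I can use it as a tilt gauge. I'll build the measurement and controller.

```bash
cat > ctl.py <<'E'
# usage: ctl.py N [x y z T]   measure, update filter, print N rows; optional new transport goal (TCP when upright) over T s
import sys,json,os; from h import *
from scipy.linalg import expm
L=.176; YAW=-.332; I,k,c=.0030,.10,.08; S="state.json"
xt=np.array([np.cos(YAW),np.sin(YAW),0]); up=np.array([0,0,1.]); zt=np.array([-np.sin(YAW),np.cos(YAW),0])
def theta(R): u=-R.as_matrix()[:,1]; return np.arctan2(u@xt,u[2])
def measure(W,p,R):
    T=R.inv().apply((W-p).reshape(-1,3)).reshape(W.shape); out=[]
    B=(T[...,1]>.03)&(T[...,1]<.13)&(abs(T[...,0])<.07)&(abs(T[...,2])<.06)
    for r in range(165,228):
        i=np.flatnonzero(B[r])
        if len(i)<20: continue
        a,b=T[r,i[0]],T[r,i[-1]]; out.append([(a[0]+b[0])/2,(a[1]+b[1])/2,b[0]-a[0]])
    o=np.array(out); o=o[o[:,2]>np.median(o[:,2])-.012]
    return np.median(o[:,0]),.176-np.median(o[:,1]),o[:,0].std(),len(o)
def model(mgh):  # state phi,dphi,b ; inputs theta,dtheta,acc
    A=np.zeros((6,6)); A[0,1]=1; A[1]=[(mgh-k)/I,-c/I,mgh/I,k/I,c/I,-mgh/9.81/I]; A[3,4]=1
    return A
def stepm(A,x,th0,th1,a,dt):
    M=expm(A*dt); s=M@np.r_[x,th0,(th1-th0)/dt,a]; return s[:3],M[:3,:3]
def jerk(s): s=np.clip(s,0,1); return 10*s**3-15*s**4+6*s**5
def main():
    N=int(sys.argv[1]); s=json.load(open(S)); mgh=s["mgh"]; A=model(mgh)
    p,R,o=tool(); im,d,W=cloud("wrist"); t=o["time"]
    mx,h,sd,n=measure(W,p,R); th=theta(R); q=-(mx-s["mx0"])/h; phi=th-q
    x=np.array(s["x"]); P=np.array(s["P"])
    # propagate with planned thetas (arm at planned rows), then idle 0.05 s of the camera happens after this reading
    tt=s["t"]; seq=s["plan"]; cur=s["th"]; n0=0
    def prop(x,P,a,b,acc,dt):
        x,F=stepm(A,x,a,b,acc,dt); return x,F@P@F.T+np.diag([2e-7,2e-5,4e-7])*dt*10
    if not s["grounded"]:
        x,P=prop(x,P,cur,cur,0,.05); tt+=.05; i=0
        while tt<t-.02:
            nx=seq[i] if i<len(seq) else cur; acc=s["acc"][i] if i<len(seq) else 0
            x,P=prop(x,P,cur,nx,acc,.1); cur=nx; tt+=.1; i+=1
    pred=x[0]; H=np.array([[1,0,0]]); Kk=P@H.T/(P[0,0]+(1e-3)**2)
    x=x+(Kk*(phi-x[0])).ravel(); P=P-Kk@H@P
    print(f"t {t:.2f} phi {phi*1e3:.1f} (pred {pred*1e3:.1f}) q {q*1e3:.1f} th {th*1e3:.1f} x {np.round(x*1e3,1)} sd {sd*1e3:.2f} n {n} p {p.round(4)} F {np.round(o['contact_force'],1)}")
    x_now=x.copy()
    # transport plan
    base=p-L*(np.sin(th)*xt+np.cos(th)*up)+L*up; ta=t+.05
    if len(sys.argv)>2:
        g=list(map(float,sys.argv[2:6])); s["goal"]=g[:3]; s["T"]=g[3]; s["t0"]=ta; s["from"]=s.get("goal_prev",base.tolist()); s["goal_prev"]=g[:3]
    g0,g1=np.array(s["from"]),np.array(s["goal"])
    nom=lambda tq:g0+(g1-g0)*jerk((tq-s["t0"])/s["T"])
    # MPC over 20 rows: theta sequence by least squares
    Hn=25; x,_=stepm(A,x,th,th,0,.05)
    acc=[float((nom(ta+.1*i+.15)-2*nom(ta+.1*i+.05)+nom(ta+.1*i-.05))@xt/.01) for i in range(Hn)]
    def sim(v):
        y=x.copy(); c0=th; r=[]
        for i in range(Hn):
            y,_=stepm(A,y,c0,v[i],acc[i],.1); c0=v[i]; w=1 if i<Hn-1 else 8
            r+=[w*(y[0]),w*.05*y[1]]
        dv=np.diff(np.r_[th,v]); dd=np.diff(np.r_[0,dv])
        return np.r_[r,.15*v,1.0*dv,.7*dd]
    r0=sim(np.zeros(Hn)); J=np.stack([sim(e)-r0 for e in np.eye(Hn)],1)
    v=np.linalg.lstsq(J,-r0,rcond=None)[0]
    if s["grounded"]: v[:]=0
    rows=[]
    for i in range(N):
        a=v[i]; tp=nom(ta+.1*(i+1))-L*up+L*(np.sin(a)*xt+np.cos(a)*up)
        uu=np.sin(a)*xt+np.cos(a)*up; xx=np.cos(a)*xt-np.sin(a)*up
        Rt=Ro.from_matrix(np.stack([xx,-uu,np.cross(xx,-uu)],1))
        sh=R.inv().apply(tp-p).round(4); tu=(R.inv()*Rt).as_rotvec().round(4)
        rows.append([.015]+sh.tolist()+tu.tolist())
    print(json.dumps(rows)); print("phi fc",[0], "left",round(s["t0"]+s["T"]-ta-.1*N,2))
    s.update(x=x_now.tolist(),P=P.tolist(),t=t,th=th,plan=[float(z) for z in v[:N]],acc=acc[:N])
    s["log"].append([t,phi,th,q]); json.dump(s,open(S,"w"))
if __name__=="__main__": main()
E
python3 - <<'E'
import ctl,json; from h import *
z=np.load("w3.npz"); R=Ro.from_matrix(z["R"]); a=ctl.measure(z["W"],z["p"],R); print(a,ctl.theta(R))
l=[]
for i in range(2):
    p,R,o=tool(); im,d,W=cloud("wrist"); b=ctl.measure(W,p,R); print(b,ctl.theta(R),o['contact_force'],p); l.append(b[0])
json.dump(dict(mgh=.228,mx0=float(np.mean(l+[a[0]])),x=[0,0,0],P=np.diag([1e-6,1e-4,1e-4]).tolist(),t=o["time"],th=0,plan=[],acc=[],grounded=True,log=[],goal=p.tolist(),**{"from":p.tolist()},t0=0,T=1),open("state.json","w"))
E
sed -i 's/print("phi fc",\[0\], /print(/' ctl.py; python3 ctl.py 5 .5665 -.2876 .2135 1.0; python3 ctl.py 5
```

```text
(np.float64(-0.00036701624584046036), np.float64(0.1046540953158783), np.float64(0.00044495445358060874), 52) -0.0006948485032351817
(np.float64(-0.0003122952255931316), np.float64(0.10455801709870059), np.float64(0.00045500444733009767), 52) -0.000655057619610395 [-1.20660677  0.44183988  5.93489484] [ 0.56644115 -0.2875704   0.20850933]
(np.float64(-0.0003263221025966642), np.float64(0.10430619689779674), np.float64(0.00041912595861118306), 51) -0.0006213828797431748 [-0.13741056  0.7755998   6.26193376] [ 0.56644151 -0.28756564  0.20849015]
t 3.10 phi -0.5 (pred 0.0) q -0.2 th -0.7 x [-0.3  0.   0. ] sd 0.46 n 52 p [ 0.5664 -0.2876  0.2085] F [-1.5  0.3  6.4]
[[0.015, 0.0001, -0.0, 0.0, 0.0002, -0.0002, 0.0007], [0.015, 0.0001, -0.0003, 0.0, 0.0002, -0.0002, 0.0007], [0.015, 0.0001, -0.0008, 0.0, 0.0002, -0.0002, 0.0007], [0.015, 0.0001, -0.0016, 0.0, 0.0002, -0.0002, 0.0007], [0.015, 0.0001, -0.0025, 0.0, 0.0002, -0.0002, 0.0007]]
left 0.5
t 3.15 phi -0.7 (pred -0.3) q 0.0 th -0.7 x [-0.4  0.   0. ] sd 0.50 n 53 p [ 0.5664 -0.2876  0.2085] F [-0.3  0.5  5.8]
[[0.015, 0.0001, -0.0001, -0.0, 0.0002, -0.0001, 0.0007], [0.015, 0.0001, -0.0005, -0.0, 0.0002, -0.0001, 0.0007], [0.015, 0.0001, -0.0012, -0.0, 0.0002, -0.0001, 0.0007], [0.015, 0.0001, -0.002, -0.0, 0.0002, -0.0001, 0.0007], [0.015, 0.0001, -0.003, -0.0, 0.0002, -0.0001, 0.0007]]
left 0.45
```

```bash
python3 - <<'E'
s=open('ctl.py').read()
i=s.index("    def sim(v):"); j=s.index("    if s[\"grounded\"]: v[:]=0")
blk=s[i:j]; s=s[:i]+"    v=mpc(A,x,th,acc)\n"+s[j:]
f="def mpc(A,x,th,acc):\n    Hn=len(acc)\n"+blk+"    return v\n"
s=s.replace("def main():",f+"def main():"); open('ctl.py','w').write(s)
E
cat > simt.py <<'E'
import ctl,numpy as np
rng=np.random.default_rng(0)
def run(mt,N,lag,b=.01,mm=.228):
    A=ctl.model(mm);At=ctl.model(mt); xt=np.array([.005,0,b]); x=np.zeros(3);P=np.diag([1e-6,1e-4,1e-4]); th=0.; H=np.array([[1,0,0]]);ph=[];ths=[]
    Q=np.diag([2e-7,2e-5,4e-7])*10; tht=0.
    for kk in range(24):
        y=xt[0]+rng.normal()*5e-4; Kk=P@H.T/(P[0,0]+1e-6); x=x+(Kk*(y-x[0])).ravel(); P=P-Kk@H@P
        xc,F=ctl.stepm(A,x,th,th,0,.05); P=F@P@F.T+Q*.05; v=ctl.mpc(A,xc,th,[0]*25)
        for i in range(-1,N):
            dt=.05 if i<0 else .1; a=th; 
            b_=th if i<0 else v[i]
            n=int(dt/.01)
            for j in range(n):
                cmd=a+(b_-a)*(j+1)/n; t1=tht+(cmd-tht)*min(1,.01/max(lag,.01)); xt,_=ctl.stepm(At,xt,tht,t1,0,.01); tht=t1
            if i>=0: xc,F=ctl.stepm(A,xc,th,v[i],0,.1); P=F@P@F.T+Q*.1; th=v[i]
        x=xc; ph.append(xt[0]); ths.append(th)
    return np.round(np.array(ph)*1e3).astype(int),np.round(np.array(ths)*1e3).astype(int)
for mt in(.193,.228,.272):
  for N,l in((5,.03),(3,.03)):
    a,b=run(mt,N,l); print(mt,N,a,b)
E
python3 simt.py
```

```text
0.193 5 [20 -4 -1  0  0 -1 -2 -1  1  1  0 -1  2 -1  1  0  0 -1 -1 -2  0 -2  1 -1] [ -2 -32 -22 -20 -19 -20 -20 -18 -17 -19 -20 -20 -17 -21 -19 -20 -19 -19
 -19 -19 -17 -20 -17 -20]
0.193 3 [12 -1 -3  0  0 -1  0  0 -1 -1 -1 -1  0  0 -1 -2  1 -1 -2 -1  0  0 -1 -2] [ -3 -25 -22 -18 -19 -20 -18 -19 -19 -19 -19 -19 -18 -19 -20 -20 -17 -20
 -19 -18 -18 -18 -20 -20]
0.228 5 [26 -4 -5  0  0 -2  1 -1 -2 -1  2  0 -1  0 -4  0  0  0 -3 -2  0  4 -1 -3] [ -3 -41 -30 -21 -22 -23 -20 -24 -23 -22 -20 -23 -23 -22 -25 -20 -22 -22
 -23 -21 -20 -19 -25 -24]
0.228 3 [15  2 -7 -3  0 -1 -1 -2 -1  1  1  1  1 -1 -2 -2  0 -1  0 -1  0  1  0 -2] [ -3 -30 -32 -21 -19 -21 -21 -23 -20 -20 -21 -22 -23 -24 -23 -22 -20 -22
 -21 -22 -21 -21 -23 -23]
0.272 5 [ 36   6 -15 -15  -6   3   6   4  -3  -3  -1  -1   3   0  -1  -2  -1  -1
  -1   1  -2  -2  -2  -1] [ -2 -56 -54 -29 -13 -13 -21 -29 -35 -28 -25 -25 -23 -29 -28 -27 -25 -25
 -26 -25 -28 -26 -24 -24]
0.272 3 [19  4 -9 -9 -4  1  3  1  0 -1  0 -1 -2 -2 -1 -1 -1 -2  2  0 -1 -2 -2 -1] [ -3 -40 -42 -28 -19 -17 -20 -27 -29 -28 -27 -27 -27 -26 -24 -24 -25 -25
 -22 -27 -28 -27 -26 -25]
```

```bash
python3 - <<'E'
import json; s=json.load(open("state.json")); s.pop("goal_prev"); s.update(grounded=False,x=[0,0,0],P=[[1e-6,0,0],[0,1e-4,0],[0,0,1e-4]],log=[]); json.dump(s,open("state.json","w"))
E
python3 ctl.py 3 .5665 -.2876 .245 1.2
```

```text
t 3.20 phi -0.8 (pred -0.0) q 0.1 th -0.7 x [-0.5 -5.1 -1.8] sd 0.44 n 51 p [ 0.5664 -0.2876  0.2085] F [-1.8  0.9  4.2]
[[0.015, 0.0002, -0.0002, 0.0, 0.0002, -0.0002, 0.0011], [0.015, 0.0003, -0.0013, -0.0, 0.0002, -0.0002, 0.002], [0.015, 0.0004, -0.0038, -0.0, 0.0002, -0.0002, 0.0025]]
left 0.9
```

step_arm(rows=[[0.015,0.0002,-0.0002,0,0,0,0.001],[0.015,0.0003,-0.0015,0,0,0,0.002],[0.015,0.0004,-0.004,0,0,0,0.0025]])

```text
time: 3.55
tool_pos: [0.5664, -0.2874, 0.2118]
eef_rot: [0.698, -0.697, 0.118, -0.116]
contact_force: [0.5, 0.8, -8.5]
opening: 0.269
```

```bash
python3 ctl.py 3
```

```text
t 3.55 phi 6.3 (pred -0.1) q -2.7 th 3.6 x [ 6.2 25.   3.1] sd 0.52 n 52 p [ 0.5664 -0.2874  0.2118] F [ 0.5  0.8 -8.5]
[[0.015, -0.0002, -0.0067, -0.0002, -0.0002, -0.0002, -0.006], [0.015, -0.0009, -0.0121, -0.0002, -0.0002, -0.0002, -0.0098], [0.015, -0.0012, -0.0178, -0.0002, -0.0002, -0.0002, -0.0113]]
left 0.55
```

step_arm(rows=[[0.015,-0.0002,-0.0067,-0.0002,0,0,-0.006],[0.015,-0.0009,-0.012,-0.0002,0,0,-0.0098],[0.015,-0.0012,-0.018,-0.0002,0,0,-0.0113]])

```text
time: 3.9
tool_pos: [0.5654, -0.2873, 0.231]
eef_rot: [-0.697, 0.698, -0.114, 0.12]
contact_force: [0.1, 0.7, -8.6]
opening: 0.272
```

```bash
python3 ctl.py 3
```

```text
t 3.90 phi -5.5 (pred 1.1) q -3.4 th -8.9 x [ -5.  -31.3   0.3] sd 0.48 n 53 p [ 0.5654 -0.2873  0.231 ] F [ 0.1  0.7 -8.6]
[[0.015, 0.0005, -0.0063, 0.0001, -0.0, -0.0002, 0.0049], [0.015, 0.0011, -0.0102, 0.0001, -0.0, -0.0002, 0.008], [0.015, 0.0013, -0.0127, 0.0001, -0.0, -0.0002, 0.0092]]
left 0.2
```

step_arm(rows=[[0.015,0.0005,-0.0063,0,0,0,0.005],[0.015,0.0011,-0.0102,0,0,0,0.008],[0.015,0.0013,-0.0127,0,0,0,0.009]])

```text
time: 4.25
tool_pos: [0.5672, -0.2881, 0.2455]
eef_rot: [-0.697, 0.698, -0.116, 0.118]
contact_force: [-0.6, -0.3, -8.2]
opening: 0.273
```

```bash
python3 ctl.py 3
```

```text
t 4.25 phi -8.9 (pred -1.1) q 6.9 th -1.9 x [-8.1 -6.2 -2.6] sd 0.62 n 54 p [ 0.5672 -0.2881  0.2455] F [-0.6 -0.3 -8.2]
[[0.015, -0.0, 0.0006, 0.0003, 0.0005, -0.0002, 0.0063], [0.015, 0.0006, 0.0005, 0.0003, 0.0005, -0.0002, 0.0101], [0.015, 0.0009, 0.0005, 0.0003, 0.0005, -0.0002, 0.0114]]
left -0.15
```

step_arm(rows=[[0.015,0,0.0005,0.0003,0.0005,0,0.0063],[0.015,0.0006,0.0005,0.0003,0.0005,0,0.01],[0.015,0.0009,0.0005,0.0003,0.0005,0,0.0114]])

```text
time: 4.6
tool_pos: [0.5682, -0.2881, 0.2448]
eef_rot: [0.698, -0.697, 0.12, -0.113]
contact_force: [-0.1, -0.5, -8.1]
opening: 0.27
```

```bash
python3 ctl.py 4
```

```text
t 4.60 phi -2.4 (pred -1.3) q 12.5 th 10.1 x [-2.3 13.6 -3. ] sd 0.79 n 54 p [ 0.5682 -0.2881  0.2448] F [-0.1 -0.5 -8.1]
[[0.015, 0.0002, -0.0002, -0.0001, -0.0001, -0.0001, 0.0007], [0.015, 0.0002, -0.0002, -0.0001, -0.0001, -0.0001, 0.0009], [0.015, 0.0002, -0.0002, -0.0001, -0.0001, -0.0001, 0.0007], [0.015, 0.0001, -0.0002, -0.0001, -0.0001, -0.0001, 0.0004]]
left -0.6
```

```bash
python3 ctl.py 5 .5775 .0165 .2735 3.5
```

```text
t 4.65 phi -1.0 (pred -1.9) q 10.9 th 9.9 x [-1.4  5.6 -2.7] sd 0.70 n 52 p [ 0.5682 -0.2881  0.2449] F [-0.1 -0.1 -8.4]
[[0.015, -0.0001, -0.0001, -0.0, -0.0001, -0.0001, -0.0001], [0.015, -0.0003, -0.0002, 0.0004, -0.0001, -0.0001, -0.0006], [0.015, -0.0008, -0.0003, 0.0015, -0.0001, -0.0001, -0.0015], [0.015, -0.0016, -0.0005, 0.0036, -0.0001, -0.0001, -0.0025], [0.015, -0.0028, -0.0008, 0.0067, -0.0001, -0.0001, -0.0035]]
left 3.0
```

step_arm(rows=[[0.015,-0.0001,-0.0001,0,0,0,-0.0001],[0.015,-0.0003,-0.0002,0.0004,0,0,-0.0006],[0.015,-0.0008,-0.0003,0.0015,0,0,-0.0015],[0.015,-0.0016,-0.0005,0.0036,0,0,-0.0025],[0.015,-0.0028,-0.0008,0.0067,0,0,-0.0035]])

```text
time: 5.2
tool_pos: [0.5677, -0.2807, 0.2458]
eef_rot: [0.698, -0.697, 0.119, -0.115]
contact_force: [0.5, 1.2, -8.6]
opening: 0.272
```

```bash
python3 ctl.py 4
```

```text
t 5.20 phi 0.2 (pred -0.2) q 5.9 th 6.1 x [ 0.2  1.1 -2.6] sd 0.52 n 53 p [ 0.5677 -0.2807  0.2458] F [ 0.5  1.2 -8.6]
[[0.015, -0.0022, -0.0006, 0.0069, -0.0, -0.0002, -0.0012], [0.015, -0.0044, -0.0012, 0.0133, -0.0, -0.0002, -0.0024], [0.015, -0.0069, -0.0019, 0.0211, -0.0, -0.0002, -0.0033], [0.015, -0.0098, -0.0028, 0.0302, -0.0, -0.0002, -0.004]]
left 2.55
```

step_arm(rows=[[0.015,-0.0022,-0.0006,0.0069,0,0,-0.0012],[0.015,-0.0044,-0.0012,0.0133,0,0,-0.0024],[0.015,-0.0069,-0.0019,0.0211,0,0,-0.0033],[0.015,-0.0098,-0.0028,0.0302,0,0,-0.004]])

```text
time: 5.65
tool_pos: [0.5683, -0.2475, 0.2488]
eef_rot: [0.698, -0.697, 0.118, -0.116]
contact_force: [-0.1, -0.5, -7.9]
opening: 0.271
```

```bash
python3 ctl.py 5
```

```text
t 5.65 phi 4.6 (pred 0.0) q -2.4 th 2.1 x [ 4.3 10.1 -1.1] sd 0.52 n 53 p [ 0.5683 -0.2475  0.2488] F [-0.1 -0.5 -7.9]
[[0.015, -0.0051, -0.0014, 0.0146, -0.0004, 0.0001, -0.0037], [0.015, -0.0092, -0.0026, 0.0268, -0.0004, 0.0001, -0.0059], [0.015, -0.0133, -0.0038, 0.0399, -0.0004, 0.0001, -0.0068], [0.015, -0.0176, -0.0052, 0.0539, -0.0004, 0.0001, -0.0069], [0.015, -0.022, -0.0066, 0.0686, -0.0004, 0.0001, -0.0067]]
left 2.0
```

step_arm(rows=[[0.015,-0.0051,-0.0014,0.0135,0,0,-0.0037],[0.015,-0.0092,-0.0026,0.0268,0,0,-0.0059],[0.015,-0.0133,-0.0038,0.04,0,0,-0.0068],[0.015,-0.0176,-0.0052,0.054,0,0,-0.0069],[0.015,-0.022,-0.0066,0.0686,0,0,-0.0067]])

```text
time: 6.2
tool_pos: [0.5698, -0.1726, 0.2559]
eef_rot: [0.698, -0.697, 0.115, -0.118]
contact_force: [0.2, -0.1, -8.6]
opening: 0.27
```

```bash
python3 ctl.py 5
```

```text
t 6.20 phi 1.2 (pred 0.2) q -5.5 th -4.3 x [ 1.2  1.4 -0.9] sd 0.39 n 52 p [ 0.5698 -0.1726  0.2559] F [ 0.2 -0.1 -8.6]
[[0.015, -0.006, -0.0019, 0.0202, -0.0013, 0.0009, 0.0], [0.015, -0.0107, -0.0034, 0.0358, -0.0013, 0.0009, 0.0004], [0.015, -0.0153, -0.0049, 0.0513, -0.0013, 0.0009, 0.0011], [0.015, -0.0198, -0.0064, 0.0667, -0.0013, 0.0009, 0.0019], [0.015, -0.0242, -0.0079, 0.0816, -0.0013, 0.0009, 0.0028]]
left 1.45
```

step_arm(rows=[[0.015,-0.006,-0.0019,0.018,-0.001,0.0009,0],[0.015,-0.0107,-0.0034,0.035,-0.0013,0.0009,0.0004],[0.015,-0.0153,-0.0049,0.0513,-0.0013,0.0009,0.0011],[0.015,-0.0198,-0.0064,0.0667,-0.0013,0.0009,0.0019],[0.015,-0.0242,-0.0079,0.0816,-0.0013,0.0009,0.0028]])

```text
time: 6.75
tool_pos: [0.5735, -0.084, 0.2643]
eef_rot: [0.698, -0.697, 0.116, -0.117]
contact_force: [-0.2, -0.2, -8.1]
opening: 0.271
```

```bash
python3 ctl.py 5
```

```text
t 6.75 phi -11.0 (pred 0.3) q 9.9 th -1.1 x [-10.6 -25.1  -4.2] sd 0.47 n 47 p [ 0.5735 -0.084   0.2643] F [-0.2 -0.2 -8.1]
[[0.015, -0.0036, -0.0015, 0.0179, -0.0012, 0.0011, 0.0094], [0.015, -0.0065, -0.0028, 0.031, -0.0012, 0.0011, 0.0154], [0.015, -0.0098, -0.004, 0.0432, -0.0012, 0.0011, 0.018], [0.015, -0.0129, -0.005, 0.0542, -0.0012, 0.0011, 0.019], [0.015, -0.0158, -0.006, 0.0639, -0.0012, 0.0011, 0.0193]]
left 0.9
```

step_arm(rows=[[0.015,-0.0036,-0.0015,0.0165,-0.001,0.001,0.0094],[0.015,-0.0065,-0.0028,0.0305,-0.0012,0.001,0.0154],[0.015,-0.0098,-0.004,0.0432,-0.0012,0.001,0.018],[0.015,-0.0129,-0.005,0.0542,-0.0012,0.001,0.019],[0.015,-0.0158,-0.006,0.0639,-0.0012,0.001,0.0193]])

```text
time: 7.3
tool_pos: [0.5794, -0.0155, 0.2707]
eef_rot: [0.699, -0.696, 0.123, -0.11]
contact_force: [0.6, 1.1, -8.4]
opening: 0.268
```

```bash
python3 ctl.py 5
```

```text
t 7.30 phi -19.8 (pred 0.3) q 38.1 th 18.3 x [-19.  -41.7 -10. ] sd 1.50 n 53 p [ 0.5794 -0.0155  0.2707] F [ 0.6  1.1 -8.4]
[[0.015, -0.0002, -0.0007, 0.0094, -0.001, 0.0011, 0.0146], [0.015, -0.0007, -0.0013, 0.0158, -0.001, 0.0011, 0.0231], [0.015, -0.0018, -0.0017, 0.0208, -0.001, 0.0011, 0.0258], [0.015, -0.0029, -0.0021, 0.0246, -0.001, 0.0011, 0.0257], [0.015, -0.0039, -0.0023, 0.0272, -0.001, 0.0011, 0.0245]]
left 0.35
```

step_arm(rows=[[0.015,-0.0002,-0.0007,0.0085,-0.001,0.001,0.0146],[0.015,-0.0007,-0.0013,0.0155,-0.001,0.001,0.0231],[0.015,-0.0018,-0.0017,0.0208,-0.001,0.001,0.0258]])

```text
time: 7.65
tool_pos: [0.5849, 0.0064, 0.2726]
eef_rot: [0.7, -0.694, 0.132, -0.101]
contact_force: [-0.5, -1.5, -8.6]
opening: 0.273
```

```bash
python3 - <<'E'
import json
s=json.load(open("state.json")); s["plan"]=s["plan"][:3]; s["acc"]=s["acc"][:3]; json.dump(s,open("state.json","w"))
print([[round(v*1e3,1) if i else v for i,v in enumerate(r)] for r in s["log"]])
E
python3 ctl.py 3
```

```text
[[3.2, -0.8, -0.7, 0.1], [3.55, 6.3, 3.6, -2.7], [3.9, -5.5, -8.9, -3.4], [4.25, -8.9, -1.9, 6.9], [4.6, -2.4, 10.1, 12.5], [4.65, -1.0, 9.9, 10.9], [5.2, 0.2, 6.1, 5.9], [5.65, 4.6, 2.1, -2.4], [6.2, 1.2, -4.3, -5.5], [6.75, -11.0, -1.1, 9.9], [7.3, -19.8, 18.3, 38.1]]
t 7.65 phi -8.8 (pred -2.7) q 53.5 th 44.7 x [ -8.1  23.8 -12.4] sd 1.92 n 50 p [0.5849 0.0064 0.2726] F [-0.5 -1.5 -8.6]
[[0.015, -0.0008, -0.0003, 0.0035, -0.0009, 0.0006, 0.0033], [0.015, -0.0012, -0.0005, 0.0055, -0.0009, 0.0006, 0.0044], [0.015, -0.0017, -0.0006, 0.0066, -0.0009, 0.0006, 0.0037]]
left 0.2
```

step_arm(rows=[[0.015,-0.0008,-0.0003,0.0035,-0.001,0.0006,0.0033],[0.015,-0.0012,-0.0005,0.0055,-0.001,0.0006,0.0044],[0.015,-0.0017,-0.0006,0.0066,-0.001,0.0006,0.0037]])

```text
time: 8.0
tool_pos: [0.5855, 0.0138, 0.2732]
eef_rot: [0.7, -0.694, 0.134, -0.1]
contact_force: [0.2, -1.3, -9.0]
opening: 0.271
```

```bash
python3 ctl.py 5
```

```text
t 8.00 phi -5.1 (pred -0.4) q 53.6 th 48.5 x [ -4.6  -0.  -14.1] sd 1.98 n 51 p [0.5855 0.0138 0.2732] F [ 0.2 -1.3 -9. ]
[[0.015, 0.0003, -0.0001, -0.0001, -0.0001, 0.0001, 0.0011], [0.015, 0.0002, -0.0001, -0.0001, -0.0001, 0.0001, 0.0007], [0.015, 0.0, -0.0001, -0.0001, -0.0001, 0.0001, -0.0007], [0.015, -0.0003, -0.0001, -0.0001, -0.0001, 0.0001, -0.0023], [0.015, -0.0006, -0.0001, -0.0001, -0.0001, 0.0001, -0.004]]
left -0.35
```

step_arm(rows=[[0.015,0.0003,0,0,0,0,0.0011],[0.015,0.0002,0,0,0,0,0.0007],[0.015,0,0,0,0,0,-0.0007],[0.015,-0.0003,0,0,0,0,-0.0023],[0.015,-0.0006,0,0,0,0,-0.004]])

```text
time: 8.55
tool_pos: [0.5848, 0.0141, 0.2733]
eef_rot: [0.7, -0.695, 0.132, -0.101]
contact_force: [0.1, 0.3, -9.0]
opening: 0.272
```

```bash
python3 ctl.py 5
```

```text
t 8.55 phi 0.2 (pred 0.7) q 43.9 th 44.2 x [  0.3  -0.7 -14.3] sd 1.78 n 54 p [0.5848 0.0141 0.2733] F [ 0.1  0.3 -9. ]
[[0.015, -0.0002, -0.0, -0.0001, -0.0001, 0.0002, -0.0014], [0.015, -0.0004, -0.0, -0.0001, -0.0001, 0.0002, -0.0029], [0.015, -0.0006, -0.0, -0.0001, -0.0001, 0.0002, -0.0041], [0.015, -0.0008, -0.0, -0.0001, -0.0001, 0.0002, -0.0052], [0.015, -0.001, -0.0, -0.0001, -0.0001, 0.0002, -0.0061]]
left -0.9
```

```bash
sed -i 's/x,P=prop(x,P,cur,cur,0,.05); tt+=.05; i=0/dl=max(.05,t-tt-.1*len(seq)); x,P=prop(x,P,cur,cur,0,dl); tt+=dl; i=0/' ctl.py; grep -c "dl=max" ctl.py
```

```text
1
```

step_arm(rows=[[0.015,-0.0002,0,0,0,0,-0.0014],[0.015,-0.0004,0,0,0,0,-0.0029],[0.015,-0.0006,0,0,0,0,-0.0041],[0.015,-0.0008,0,0,0,0,-0.0052],[0.015,-0.001,0,0,0,0,-0.0061]])

```text
time: 9.1
tool_pos: [0.5838, 0.0145, 0.2734]
eef_rot: [0.7, -0.695, 0.13, -0.104]
contact_force: [0.1, 0.5, -7.3]
opening: 0.272
```

```bash
python3 - <<'E'
from h import *
im,d,W=cloud("side"); np.savez("s1.npz",im=im,W=W); cv2.imwrite("pics/s1.png",cv2.resize(im[140:290,120:320,::-1],(800,600),interpolation=cv2.INTER_CUBIC))
E
python3 ctl.py 5
```

```text
t 9.15 phi 7.7 (pred 2.4) q 30.2 th 37.9 x [  7.6  13.5 -12.8] sd 1.29 n 55 p [0.5837 0.0145 0.2734] F [ 0.6 -0.3 -9. ]
[[0.015, -0.0009, 0.0, -0.0001, -0.0001, 0.0002, -0.0059], [0.015, -0.0016, 0.0, -0.0001, -0.0001, 0.0002, -0.0095], [0.015, -0.0018, 0.0, -0.0001, -0.0001, 0.0002, -0.011], [0.015, -0.0019, 0.0, -0.0001, -0.0001, 0.0002, -0.0114], [0.015, -0.0019, 0.0, -0.0001, -0.0001, 0.0002, -0.0114]]
left -1.5
```

View pics/s1.png

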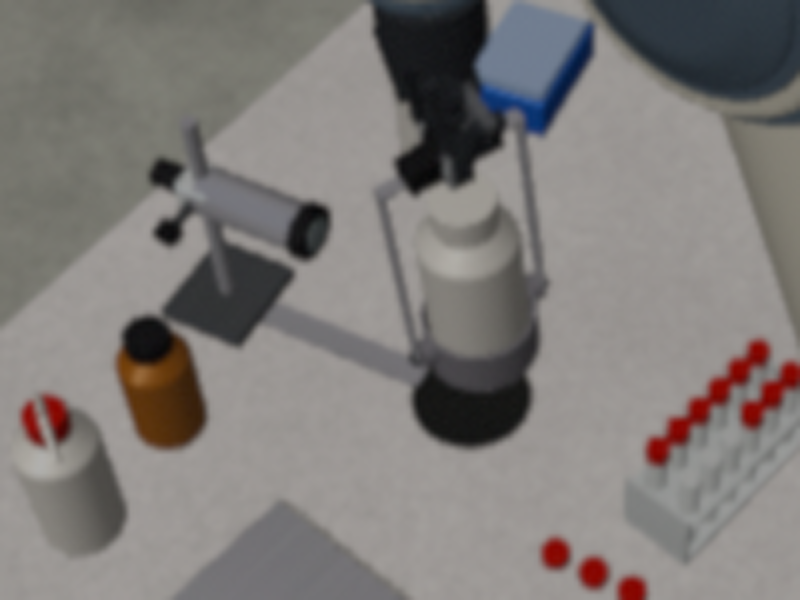

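The side crop shows the carrier hanging upright over the mat (470,400), with the lens at (315,230) facing the bottle. I'm holding it there.

step_arm(rows=[[0.015,-0.0009,0,0,0,0,-0.0059],[0.015,-0.0016,0,0,0,0,-0.0095],[0.015,-0.0018,0,0,0,0,-0.011],[0.015,-0.0019,0,0,0,0,-0.0114],[0.015,-0.0019,0,0,0,0,-0.0114]])

```text
time: 9.7
tool_pos: [0.5819, 0.0151, 0.2734]
eef_rot: [0.699, -0.696, 0.126, -0.107]
contact_force: [1.0, -0.5, -9.6]
opening: 0.273
```

```bash
python3 ctl.py 4; cat > fit.py <<'E'
import json,ctl,numpy as np
from scipy.optimize import least_squares
l=np.array(json.load(open("state.json"))["log"])[-7:]
def res(z):
    A=ctl.model(z[0]); x=np.array([l[0,1],z[1],z[2]]); r=[]
    for a,b in zip(l[:-1],l[1:]):
        dt=b[0]-a[0]; n=max(1,round((dt-.05)/.1)); x,_=ctl.stepm(A,x,a[2],a[2],0,.05)
        f=np.array([.5,.8,.95,1,1])[:n] if n<=5 else np.linspace(0,1,n)
        f[-1]=1; c=a[2]
        for g in f:
            y=a[2]+(b[2]-a[2])*g; x,_=ctl.stepm(A,x,c,y,0,.1); c=y
        r.append((x[0]-b[1])*1e3)
        x[0]=b[1]
    return r
s=least_squares(res,[.228,0,-.01],x_scale=[.03,.03,.01]); print(s.x.round(4),np.round(s.fun,1))
E
python3 fit.py
```

```text
t 9.70 phi 6.5 (pred 0.8) q 20.1 th 26.6 x [  6.3  10.5 -11.2] sd 0.98 n 51 p [0.5819 0.0151 0.2734] F [ 1.  -0.5 -9.6]
[[0.015, -0.0007, -0.0, -0.0001, -0.0001, 0.0003, -0.004], [0.015, -0.001, -0.0, -0.0001, -0.0001, 0.0003, -0.0062], [0.015, -0.0012, -0.0, -0.0001, -0.0001, 0.0003, -0.0069], [0.015, -0.0011, -0.0, -0.0001, -0.0001, 0.0003, -0.0067]]
left -1.95
[ 0.2877 -0.0416 -0.0096] [ 0.  -1.   5.3 -0.7 -3.1  1.6]
```

step_arm(rows=[[0.015,-0.0007,0,0,0,0,-0.004],[0.015,-0.001,0,0,0,0,-0.0062],[0.015,-0.0012,0,0,0,0,-0.0069],[0.015,-0.0011,0,0,0,0,-0.0067]])

```text
time: 10.15
tool_pos: [0.5808, 0.0155, 0.2735]
eef_rot: [0.699, -0.696, 0.124, -0.11]
contact_force: [-0.2, -0.9, -9.5]
opening: 0.27
```

```bash
sed -i 's/"mgh": 0.228/"mgh": 0.262/' state.json; python3 ctl.py 5
```

```text
t 10.15 phi 6.6 (pred -0.7) q 13.3 th 19.9 x [ 6.3  8.2 -9. ] sd 0.71 n 49 p [0.5808 0.0155 0.2735] F [-0.2 -0.9 -9.5]
[[0.015, -0.0006, 0.0, -0.0001, -0.0001, 0.0003, -0.0035], [0.015, -0.0009, 0.0001, -0.0001, -0.0001, 0.0003, -0.0053], [0.015, -0.001, 0.0001, -0.0001, -0.0001, 0.0003, -0.0055], [0.015, -0.0009, 0.0001, -0.0001, -0.0001, 0.0003, -0.005], [0.015, -0.0007, 0.0001, -0.0001, -0.0001, 0.0003, -0.0043]]
left -2.5
```

step_arm(rows=[[0.015,-0.0006,0,0,0,0,-0.0035],[0.015,-0.0009,0,0,0,0,-0.0053],[0.015,-0.001,0,0,0,0,-0.0055],[0.015,-0.0009,0,0,0,0,-0.005],[0.015,-0.0007,0,0,0,0,-0.0043]])

```text
time: 10.7
tool_pos: [0.5803, 0.0157, 0.2736]
eef_rot: [0.698, -0.696, 0.122, -0.111]
contact_force: [0.2, -0.0, -7.5]
opening: 0.271
```

```bash
sed -i 's/2e-5,4e-7/2e-5,2e-6/' ctl.py; python3 ctl.py 5
```

```text
t 10.70 phi 6.7 (pred 0.8) q 8.9 th 15.6 x [ 6.6 15.6 -7. ] sd 0.29 n 47 p [0.5803 0.0157 0.2736] F [ 0.2 -0.  -7.5]
[[0.015, -0.0009, 0.0001, -0.0001, -0.0001, 0.0003, -0.0041], [0.015, -0.0012, 0.0001, -0.0001, -0.0001, 0.0003, -0.0062], [0.015, -0.0013, 0.0001, -0.0001, -0.0001, 0.0003, -0.0065], [0.015, -0.0012, 0.0001, -0.0001, -0.0001, 0.0003, -0.006], [0.015, -0.0011, 0.0001, -0.0001, -0.0001, 0.0003, -0.0053]]
left -3.05
```

step_arm(rows=[[0.015,-0.0009,0,0,0,0,-0.0041],[0.015,-0.0012,0,0,0,0,-0.0062],[0.015,-0.0013,0,0,0,0,-0.0065],[0.015,-0.0012,0,0,0,0,-0.006],[0.015,-0.0011,0,0,0,0,-0.0053]])

```text
time: 11.25
tool_pos: [0.5793, 0.016, 0.2736]
eef_rot: [0.698, -0.697, 0.12, -0.113]
contact_force: [-0.6, 0.8, -8.8]
opening: 0.271
```

```bash
python3 ctl.py 5
```

```text
t 11.25 phi 3.5 (pred 0.7) q 6.9 th 10.4 x [ 3.5  6.7 -6. ] sd 0.29 n 47 p [0.5793 0.016  0.2736] F [-0.6  0.8 -8.8]
[[0.015, -0.0003, 0.0001, -0.0001, -0.0001, 0.0002, -0.0015], [0.015, -0.0004, 0.0001, -0.0001, -0.0001, 0.0002, -0.002], [0.015, -0.0003, 0.0001, -0.0001, -0.0001, 0.0002, -0.0018], [0.015, -0.0002, 0.0001, -0.0001, -0.0001, 0.0002, -0.0013], [0.015, -0.0001, 0.0001, -0.0001, -0.0001, 0.0002, -0.0006]]
left -3.6
```

step_arm(rows=[[0.015,-0.0003,0,0,0,0,-0.0015],[0.015,-0.0004,0,0,0,0,-0.002],[0.015,-0.0003,0,0,0,0,-0.0018],[0.015,-0.0002,0,0,0,0,-0.0013],[0.015,-0.0001,0,0,0,0,-0.0006]])

```text
time: 11.8
tool_pos: [0.5792, 0.016, 0.2736]
eef_rot: [0.698, -0.697, 0.12, -0.113]
contact_force: [0.1, 0.8, -8.5]
opening: 0.273
```

```bash
python3 ctl.py 5
```

```text
t 11.80 phi -3.4 (pred 0.5) q 13.3 th 9.9 x [ -3.3 -11.9  -7.4] sd 0.70 n 49 p [0.5792 0.016  0.2736] F [ 0.1  0.8 -8.5]
[[0.015, 0.0007, 0.0001, -0.0001, -0.0002, 0.0002, 0.0041], [0.015, 0.0011, 0.0001, -0.0001, -0.0002, 0.0002, 0.0067], [0.015, 0.0014, 0.0001, -0.0001, -0.0002, 0.0002, 0.0079], [0.015, 0.0014, 0.0001, -0.0001, -0.0002, 0.0002, 0.0084], [0.015, 0.0015, 0.0001, -0.0001, -0.0002, 0.0002, 0.0085]]
left -4.15
```

step_arm(rows=[[0.015,0.0007,0,0,0,0,0.0041],[0.015,0.0011,0,0,0,0,0.0067],[0.015,0.0014,0,0,0,0,0.0079],[0.015,0.0014,0,0,0,0,0.0084],[0.015,0.0015,0,0,0,0,0.0085]])

```text
time: 12.35
tool_pos: [0.5807, 0.0155, 0.2735]
eef_rot: [0.699, -0.696, 0.123, -0.11]
contact_force: [-0.0, -1.0, -8.5]
opening: 0.271
```

```bash
python3 ctl.py 5
```

```text
t 12.35 phi 1.6 (pred 0.5) q 17.0 th 18.5 x [ 1.6  4.4 -7. ] sd 0.95 n 51 p [0.5807 0.0155 0.2735] F [-0.  -1.  -8.5]
[[0.015, -0.0002, 0.0, -0.0001, -0.0001, 0.0002, -0.0009], [0.015, -0.0003, 0.0, -0.0001, -0.0001, 0.0002, -0.0015], [0.015, -0.0004, 0.0, -0.0001, -0.0001, 0.0002, -0.0017], [0.015, -0.0004, 0.0, -0.0001, -0.0001, 0.0002, -0.0017], [0.015, -0.0004, 0.0, -0.0001, -0.0001, 0.0002, -0.0017]]
left -4.7
```

step_arm(rows=[[0.015,-0.0002,0,0,0,0,-0.0009],[0.015,-0.0003,0,0,0,0,-0.0015],[0.015,-0.0004,0,0,0,0,-0.0017],[0.015,-0.0004,0,0,0,0,-0.0017],[0.015,-0.0004,0,0,0,0,-0.0017]])

```text
time: 12.9
tool_pos: [0.5803, 0.0156, 0.2735]
eef_rot: [0.698, -0.696, 0.123, -0.111]
contact_force: [-0.8, -0.3, -8.5]
opening: 0.272
```

```bash
python3 ctl.py 5
```

```text
t 12.90 phi -2.9 (pred 0.6) q 19.6 th 16.7 x [ -2.9 -10.6  -8.2] sd 0.95 n 52 p [0.5803 0.0156 0.2735] F [-0.8 -0.3 -8.5]
[[0.015, 0.0006, 0.0001, -0.0001, -0.0001, 0.0002, 0.0031], [0.015, 0.0009, 0.0001, -0.0001, -0.0001, 0.0002, 0.005], [0.015, 0.001, 0.0001, -0.0001, -0.0001, 0.0002, 0.0057], [0.015, 0.001, 0.0001, -0.0001, -0.0001, 0.0002, 0.0058], [0.015, 0.001, 0.0001, -0.0001, -0.0001, 0.0002, 0.0056]]
left -5.25
```

step_arm(rows=[[0.015,0.0006,0,0,0,0,0.0031],[0.015,0.0009,0,0,0,0,0.005],[0.015,0.001,0,0,0,0,0.0057],[0.015,0.001,0,0,0,0,0.0058],[0.015,0.001,0,0,0,0,0.0056]])

```text
time: 13.45
tool_pos: [0.5813, 0.0153, 0.2735]
eef_rot: [0.699, -0.696, 0.125, -0.109]
contact_force: [-0.0, -0.2, -8.0]
opening: 0.27
```

```bash
python3 ctl.py 5
```

```text
t 13.45 phi 1.6 (pred 0.6) q 20.7 th 22.3 x [ 1.6  4.  -7.8] sd 1.02 n 51 p [0.5813 0.0153 0.2735] F [-0.  -0.2 -8. ]
[[0.015, -0.0003, 0.0001, -0.0001, -0.0001, 0.0002, -0.0011], [0.015, -0.0004, 0.0001, -0.0001, -0.0001, 0.0002, -0.0019], [0.015, -0.0005, 0.0001, -0.0001, -0.0001, 0.0002, -0.0023], [0.015, -0.0005, 0.0001, -0.0001, -0.0001, 0.0002, -0.0024], [0.015, -0.0005, 0.0001, -0.0001, -0.0001, 0.0002, -0.0025]]
left -5.8
```

step_arm(rows=[[0.015,-0.0003,0,0,0,0,-0.0011],[0.015,-0.0004,0,0,0,0,-0.0019],[0.015,-0.0005,0,0,0,0,-0.0023],[0.015,-0.0005,0,0,0,0,-0.0024],[0.015,-0.0005,0,0,0,0,-0.0025]])

```text
time: 14.0
tool_pos: [0.5808, 0.0155, 0.2735]
eef_rot: [0.699, -0.696, 0.124, -0.11]
contact_force: [1.3, -0.3, -8.3]
opening: 0.269
```

```bash
python3 ctl.py 5
```

```text
t 14.00 phi 2.9 (pred 0.6) q 16.8 th 19.8 x [ 2.9  6.2 -7.1] sd 0.90 n 52 p [0.5808 0.0155 0.2735] F [ 1.3 -0.3 -8.3]
[[0.015, -0.0003, 0.0001, -0.0001, -0.0001, 0.0002, -0.002], [0.015, -0.0005, 0.0001, -0.0001, -0.0001, 0.0002, -0.0032], [0.015, -0.0006, 0.0001, -0.0001, -0.0001, 0.0002, -0.0037], [0.015, -0.0006, 0.0001, -0.0001, -0.0001, 0.0002, -0.0037], [0.015, -0.0006, 0.0001, -0.0001, -0.0001, 0.0002, -0.0036]]
left -6.35
```

step_arm(rows=[[0.015,-0.0003,0,0,0,0,-0.002],[0.015,-0.0005,0,0,0,0,-0.0032],[0.015,-0.0006,0,0,0,0,-0.0037],[0.015,-0.0006,0,0,0,0,-0.0037],[0.015,-0.0006,0,0,0,0,-0.0036]])

```text
time: 14.55
tool_pos: [0.5802, 0.0157, 0.2735]
eef_rot: [0.698, -0.696, 0.122, -0.111]
contact_force: [0.0, -0.3, -9.5]
opening: 0.271
```

```bash
python3 ctl.py 5
```

```text
t 14.55 phi -4.0 (pred 0.6) q 20.2 th 16.2 x [ -4.  -14.3  -8.6] sd 0.98 n 52 p [0.5802 0.0157 0.2735] F [ 0.  -0.3 -9.5]
[[0.015, 0.0008, 0.0001, -0.0001, -0.0002, 0.0002, 0.0042], [0.015, 0.0012, 0.0001, -0.0001, -0.0002, 0.0002, 0.0067], [0.015, 0.0014, 0.0001, -0.0001, -0.0002, 0.0002, 0.0077], [0.015, 0.0014, 0.0001, -0.0001, -0.0002, 0.0002, 0.0078], [0.015, 0.0014, 0.0001, -0.0001, -0.0002, 0.0002, 0.0077]]
left -6.9
```

step_arm(rows=[[0.015,0.0008,0,0,0,0,0.0042],[0.015,0.0012,0,0,0,0,0.0067],[0.015,0.0014,0,0,0,0,0.0077],[0.015,0.0014,0,0,0,0,0.0078],[0.015,0.0014,0,0,0,0,0.0077]])

```text
time: 15.1
tool_pos: [0.5816, 0.0152, 0.2735]
eef_rot: [0.699, -0.696, 0.125, -0.108]
contact_force: [0.6, -0.7, -7.7]
opening: 0.271
```

```bash
python3 ctl.py 5
```

```text
t 15.10 phi 4.0 (pred 0.6) q 19.9 th 23.9 x [ 3.9 11.2 -7.5] sd 1.02 n 51 p [0.5816 0.0152 0.2735] F [ 0.6 -0.7 -7.7]
[[0.015, -0.0006, 0.0001, -0.0001, -0.0001, 0.0002, -0.0032], [0.015, -0.001, 0.0001, -0.0001, -0.0001, 0.0002, -0.0052], [0.015, -0.0011, 0.0001, -0.0001, -0.0001, 0.0002, -0.0061], [0.015, -0.0012, 0.0001, -0.0001, -0.0001, 0.0002, -0.0063], [0.015, -0.0012, 0.0001, -0.0001, -0.0001, 0.0002, -0.0063]]
left -7.45
```

step_arm(rows=[[0.015,-0.0006,0,0,0,0,-0.0032],[0.015,-0.001,0,0,0,0,-0.0052],[0.015,-0.0011,0,0,0,0,-0.0061],[0.015,-0.0012,0,0,0,0,-0.0063],[0.015,-0.0012,0,0,0,0,-0.0063]])

```text
time: 15.65
tool_pos: [0.5804, 0.0156, 0.2736]
eef_rot: [0.698, -0.696, 0.123, -0.111]
contact_force: [0.8, -0.4, -8.9]
opening: 0.272
```

```bash
python3 ctl.py 5
```

```text
t 15.65 phi -2.7 (pred 0.7) q 20.2 th 17.5 x [ -2.7 -11.1  -8.6] sd 0.98 n 52 p [0.5804 0.0156 0.2736] F [ 0.8 -0.4 -8.9]
[[0.015, 0.0006, 0.0001, -0.0001, -0.0002, 0.0002, 0.0031], [0.015, 0.0009, 0.0001, -0.0001, -0.0002, 0.0002, 0.0049], [0.015, 0.0011, 0.0001, -0.0001, -0.0002, 0.0002, 0.0056], [0.015, 0.0011, 0.0001, -0.0001, -0.0002, 0.0002, 0.0057], [0.015, 0.0011, 0.0001, -0.0001, -0.0002, 0.0002, 0.0056]]
left -8.0
```

step_arm(rows=[[0.015,0.0006,0,0,0,0,0.003],[0.015,0.0009,0,0,0,0,0.0045],[0.015,0.001,0,0,0,0,0.005],[0.015,0.001,0,0,0,0,0.005],[0.015,0.001,0,0,0,0,0.005]])

```text
time: 16.2
tool_pos: [0.5814, 0.0153, 0.2735]
eef_rot: [0.699, -0.696, 0.125, -0.109]
contact_force: [0.2, -0.1, -8.3]
opening: 0.266
```

```bash
python3 ctl.py 5
```

```text
t 16.20 phi 3.1 (pred 0.6) q 19.5 th 22.6 x [ 3.   8.  -7.8] sd 0.92 n 52 p [0.5814 0.0153 0.2735] F [ 0.2 -0.1 -8.3]
[[0.015, -0.0005, 0.0001, -0.0001, -0.0001, 0.0002, -0.0022], [0.015, -0.0007, 0.0001, -0.0001, -0.0001, 0.0002, -0.0036], [0.015, -0.0008, 0.0001, -0.0001, -0.0001, 0.0002, -0.0041], [0.015, -0.0008, 0.0001, -0.0001, -0.0001, 0.0002, -0.0043], [0.015, -0.0008, 0.0001, -0.0001, -0.0001, 0.0002, -0.0042]]
left -8.55
```

step_arm(rows=[[0.015,-0.0004,0,0,0,0,-0.002],[0.015,-0.0006,0,0,0,0,-0.003],[0.015,-0.0007,0,0,0,0,-0.0035],[0.015,-0.0007,0,0,0,0,-0.0035],[0.015,-0.0007,0,0,0,0,-0.0035]])

```text
time: 16.75
tool_pos: [0.5807, 0.0155, 0.2736]
eef_rot: [0.699, -0.696, 0.123, -0.11]
contact_force: [-0.0, -0.0, -8.5]
opening: 0.27
```

```bash
python3 ctl.py 5
```

```text
t 16.75 phi 2.9 (pred 0.7) q 16.2 th 19.1 x [ 2.8  5.5 -7.1] sd 0.95 n 51 p [0.5807 0.0155 0.2736] F [-0.  -0.  -8.5]
[[0.015, -0.0003, 0.0001, -0.0001, -0.0001, 0.0002, -0.0019], [0.015, -0.0005, 0.0001, -0.0001, -0.0001, 0.0002, -0.0029], [0.015, -0.0005, 0.0001, -0.0001, -0.0001, 0.0002, -0.0033], [0.015, -0.0005, 0.0001, -0.0001, -0.0001, 0.0002, -0.0033], [0.015, -0.0005, 0.0001, -0.0001, -0.0001, 0.0002, -0.0032]]
left -9.1
```

step_arm(rows=[[0.015,-0.0003,0,0,0,0,-0.0018],[0.015,-0.0005,0,0,0,0,-0.0027],[0.015,-0.0005,0,0,0,0,-0.003],[0.015,-0.0005,0,0,0,0,-0.003],[0.015,-0.0005,0,0,0,0,-0.003]])

```text
time: 17.3
tool_pos: [0.5802, 0.0157, 0.2736]
eef_rot: [0.698, -0.696, 0.122, -0.111]
contact_force: [-0.0, -0.0, -8.2]
opening: 0.276
```

```bash
python3 ctl.py 5
```

```text
t 17.30 phi 1.6 (pred 0.6) q 14.5 th 16.1 x [ 1.6  2.2 -6.7] sd 0.86 n 51 p [0.5802 0.0157 0.2736] F [-0.  -0.  -8.2]
[[0.015, -0.0001, 0.0001, -0.0001, -0.0001, 0.0002, -0.0007], [0.015, -0.0002, 0.0001, -0.0001, -0.0001, 0.0002, -0.001], [0.015, -0.0002, 0.0001, -0.0001, -0.0001, 0.0002, -0.001], [0.015, -0.0002, 0.0001, -0.0001, -0.0001, 0.0002, -0.0009], [0.015, -0.0001, 0.0001, -0.0001, -0.0001, 0.0002, -0.0008]]
left -9.65
```

step_arm(rows=[[0.015,-0.0001,0,0,0,0,-0.0007],[0.015,-0.0002,0,0,0,0,-0.001],[0.015,-0.0002,0,0,0,0,-0.001],[0.015,-0.0002,0,0,0,0,-0.0009],[0.015,-0.0001,0,0,0,0,-0.0008]])

```text
time: 17.85
tool_pos: [0.5801, 0.0157, 0.2736]
eef_rot: [0.698, -0.696, 0.122, -0.111]
contact_force: [-0.4, 0.1, -8.3]
opening: 0.271
```

```bash
python3 ctl.py 5
```

```text
t 17.85 phi -4.6 (pred 0.5) q 20.0 th 15.3 x [ -4.6 -15.4  -8.5] sd 1.00 n 52 p [0.5801 0.0157 0.2736] F [-0.4  0.1 -8.3]
[[0.015, 0.0008, 0.0001, -0.0001, -0.0001, 0.0002, 0.0047], [0.015, 0.0013, 0.0001, -0.0001, -0.0001, 0.0002, 0.0075], [0.015, 0.0015, 0.0001, -0.0001, -0.0001, 0.0002, 0.0085], [0.015, 0.0015, 0.0001, -0.0001, -0.0001, 0.0002, 0.0087], [0.015, 0.0015, 0.0001, -0.0001, -0.0001, 0.0002, 0.0085]]
left -10.2
```

step_arm(rows=[[0.015,0.0008,0,0,0,0,0.0045],[0.015,0.0012,0,0,0,0,0.007],[0.015,0.0014,0,0,0,0,0.008],[0.015,0.0014,0,0,0,0,0.008],[0.015,0.0014,0,0,0,0,0.008]])

```text
time: 18.4
tool_pos: [0.5815, 0.0152, 0.2735]
eef_rot: [0.699, -0.696, 0.125, -0.109]
contact_force: [0.5, 1.1, -8.9]
opening: 0.271
```

```bash
python3 ctl.py 5 .550 .288 .2785 4.0
```

```text
t 18.40 phi 3.0 (pred 0.6) q 20.3 th 23.4 x [ 3.   8.7 -7.6] sd 1.10 n 52 p [0.5815 0.0152 0.2735] F [ 0.5  1.1 -8.9]
[[0.015, -0.0005, 0.0, -0.0001, -0.0002, 0.0002, -0.0028], [0.015, -0.001, 0.0, 0.0002, -0.0002, 0.0002, -0.0048], [0.015, -0.0015, 0.0, 0.0008, -0.0002, 0.0002, -0.006], [0.015, -0.0022, 0.0, 0.002, -0.0002, 0.0002, -0.0069], [0.015, -0.0032, 0.0, 0.0039, -0.0002, 0.0002, -0.0076]]
left 3.5
```

step_arm(rows=[[0.015,-0.0005,0,0,0,0,-0.0028],[0.015,-0.001,0,0.0002,0,0,-0.0048],[0.015,-0.0015,0,0.0008,0,0,-0.006],[0.015,-0.0022,0,0.002,0,0,-0.0069],[0.015,-0.0032,0,0.0039,0,0,-0.0076]])

```text
time: 18.95
tool_pos: [0.5797, 0.0201, 0.2736]
eef_rot: [0.698, -0.696, 0.122, -0.111]
contact_force: [0.3, 0.2, -9.5]
opening: 0.27
```

```bash
python3 ctl.py 5
```

```text
t 18.95 phi -2.8 (pred 0.2) q 18.4 th 15.6 x [-2.8 -9.8 -8.7] sd 0.93 n 52 p [0.5797 0.0201 0.2736] F [ 0.3  0.2 -9.5]
[[0.015, -0.0015, 0.0, 0.0041, -0.0001, 0.0002, 0.0021], [0.015, -0.0032, -0.0, 0.008, -0.0001, 0.0002, 0.003], [0.015, -0.0054, -0.0001, 0.0127, -0.0001, 0.0002, 0.0029], [0.015, -0.0081, -0.0002, 0.0184, -0.0001, 0.0002, 0.0023], [0.015, -0.0112, -0.0003, 0.0249, -0.0001, 0.0002, 0.0017]]
left 2.95
```

step_arm(rows=[[0.015,-0.0015,0,0.004,0,0,0.0021],[0.015,-0.0032,0,0.008,0,0,0.003],[0.015,-0.0054,-0.0001,0.0127,0,0,0.0029],[0.015,-0.0081,-0.0002,0.0184,0,0,0.0023],[0.015,-0.0112,-0.0003,0.0249,0,0,0.0017]])

```text
time: 19.5
tool_pos: [0.577, 0.0482, 0.2741]
eef_rot: [0.699, -0.696, 0.123, -0.111]
contact_force: [0.8, -0.2, -9.2]
opening: 0.273
```

```bash
python3 ctl.py 5
```

```text
t 19.50 phi 3.4 (pred 0.4) q 14.0 th 17.4 x [ 3.4 10.1 -7.6] sd 0.73 n 49 p [0.577  0.0482 0.2741] F [ 0.8 -0.2 -9.2]
[[0.015, -0.0054, -0.0001, 0.0106, -0.0003, 0.0003, -0.003], [0.015, -0.0097, -0.0002, 0.0191, -0.0003, 0.0003, -0.0049], [0.015, -0.0141, -0.0003, 0.0284, -0.0003, 0.0003, -0.0058], [0.015, -0.0187, -0.0004, 0.0383, -0.0003, 0.0003, -0.006], [0.015, -0.0235, -0.0005, 0.0488, -0.0003, 0.0003, -0.0059]]
left 2.4
```

step_arm(rows=[[0.015,-0.0051,-0.0001,0.0097,0,0,-0.003],[0.015,-0.0095,-0.0002,0.0188,0,0,-0.0049],[0.015,-0.0141,-0.0003,0.0284,0,0,-0.0058],[0.015,-0.0187,-0.0004,0.0383,0,0,-0.006],[0.015,-0.0235,-0.0005,0.0488,0,0,-0.0059]])

```text
time: 20.05
tool_pos: [0.5704, 0.1042, 0.2752]
eef_rot: [0.698, -0.696, 0.121, -0.112]
contact_force: [0.9, 0.4, -8.2]
opening: 0.267
```

```bash
python3 ctl.py 5
```

```text
t 20.05 phi 1.7 (pred 0.7) q 10.0 th 11.7 x [ 1.7  2.5 -7.3] sd 0.55 n 49 p [0.5704 0.1042 0.2752] F [ 0.9  0.4 -8.2]
[[0.015, -0.0066, -0.0001, 0.0146, -0.001, 0.001, -0.0002], [0.015, -0.0119, -0.0003, 0.026, -0.001, 0.001, -0.0001], [0.015, -0.0171, -0.0005, 0.0375, -0.001, 0.001, 0.0003], [0.015, -0.0223, -0.0006, 0.0491, -0.001, 0.001, 0.001], [0.015, -0.0275, -0.0008, 0.0607, -0.001, 0.001, 0.0018]]
left 1.85
```

step_arm(rows=[[0.015,-0.006,-0.0001,0.0125,-0.0005,0.0005,-0.0002],[0.015,-0.0116,-0.0003,0.025,-0.001,0.001,-0.0001],[0.015,-0.0171,-0.0005,0.0372,-0.001,0.001,0.0003],[0.015,-0.0223,-0.0006,0.0491,-0.001,0.001,0.001],[0.015,-0.0275,-0.0008,0.0607,-0.001,0.001,0.0018]])

```text
time: 20.6
tool_pos: [0.5637, 0.1733, 0.2764]
eef_rot: [0.699, -0.696, 0.121, -0.112]
contact_force: [-0.4, -0.6, -7.9]
opening: 0.268
```

```bash
python3 ctl.py 5
```

```text
t 20.60 phi -2.3 (pred 0.8) q 16.4 th 14.0 x [-2.3 -8.9 -8.3] sd 1.05 n 51 p [0.5637 0.1733 0.2764] F [-0.4 -0.6 -7.9]
[[0.015, -0.0058, -0.0001, 0.0144, -0.0009, 0.0009, 0.0037], [0.015, -0.0104, -0.0003, 0.0253, -0.0009, 0.0009, 0.0063], [0.015, -0.015, -0.0004, 0.0358, -0.0009, 0.0009, 0.0079], [0.015, -0.0194, -0.0005, 0.0457, -0.0009, 0.0009, 0.0089], [0.015, -0.0235, -0.0006, 0.055, -0.0009, 0.0009, 0.0096]]
left 1.3
```

step_arm(rows=[[0.015,-0.0053,-0.0001,0.0125,-0.0005,0.0005,0.0037],[0.015,-0.0101,-0.0003,0.0245,-0.001,0.001,0.0063],[0.015,-0.015,-0.0004,0.0355,-0.001,0.001,0.0079],[0.015,-0.0194,-0.0005,0.0457,-0.001,0.001,0.0089],[0.015,-0.0235,-0.0006,0.055,-0.001,0.001,0.0096]])

```text
time: 21.15
tool_pos: [0.559, 0.2357, 0.2775]
eef_rot: [0.699, -0.696, 0.125, -0.108]
contact_force: [-0.3, 0.7, -8.8]
opening: 0.271
```

```bash
python3 ctl.py 5
```

```text
t 21.15 phi -5.7 (pred 1.0) q 29.9 th 24.2 x [ -5.6 -18.1 -10.6] sd 1.29 n 53 p [0.559  0.2357 0.2775] F [-0.3  0.7 -8.8]
[[0.015, -0.0034, -0.0001, 0.0101, -0.0009, 0.0007, 0.0063], [0.015, -0.0061, -0.0002, 0.0175, -0.0009, 0.0007, 0.0102], [0.015, -0.0088, -0.0002, 0.024, -0.0009, 0.0007, 0.012], [0.015, -0.0113, -0.0002, 0.0297, -0.0009, 0.0007, 0.0127], [0.015, -0.0135, -0.0003, 0.0345, -0.0009, 0.0007, 0.0128]]
left 0.75
```

step_arm(rows=[[0.015,-0.0031,-0.0001,0.009,-0.0005,0.0005,0.0063],[0.015,-0.006,-0.0002,0.017,-0.001,0.0007,0.0102],[0.015,-0.0088,-0.0002,0.024,-0.001,0.0007,0.012],[0.015,-0.0113,-0.0002,0.0297,-0.001,0.0007,0.0127],[0.015,-0.0135,-0.0003,0.0345,-0.001,0.0007,0.0128]])

```text
time: 21.7
tool_pos: [0.5573, 0.2745, 0.2781]
eef_rot: [0.7, -0.695, 0.13, -0.104]
contact_force: [-0.6, 0.2, -8.9]
opening: 0.275
```

```bash
python3 ctl.py 5
```

```text
t 21.70 phi 0.8 (pred 1.0) q 36.6 th 37.4 x [  0.8   1.1 -10.7] sd 1.50 n 54 p [0.5573 0.2745 0.2781] F [-0.6  0.2 -8.9]
[[0.015, -0.0017, -0.0, 0.0038, -0.0006, 0.0006, -0.0004], [0.015, -0.003, -0.0, 0.0065, -0.0006, 0.0006, -0.0007], [0.015, -0.0039, -0.0001, 0.0083, -0.0006, 0.0006, -0.0011], [0.015, -0.0045, -0.0001, 0.0095, -0.0006, 0.0006, -0.0015], [0.015, -0.0049, -0.0001, 0.0102, -0.0006, 0.0006, -0.002]]
left 0.2
```

step_arm(rows=[[0.015,-0.0016,0,0.0036,0,0,-0.0004],[0.015,-0.003,0,0.0064,0,0,-0.0007],[0.015,-0.0039,0,0.0083,0,0,-0.0011],[0.015,-0.0045,0,0.0095,0,0,-0.0015],[0.015,-0.0049,0,0.0102,0,0,-0.002]])

```text
time: 22.25
tool_pos: [0.5558, 0.2863, 0.2784]
eef_rot: [0.7, -0.695, 0.129, -0.104]
contact_force: [0.2, -0.3, -8.4]
opening: 0.274
```

```bash
python3 ctl.py 5 .550 .288 .261 1.2
```

```text
t 22.25 phi -4.4 (pred 0.8) q 39.8 th 35.4 x [ -4.3 -16.2 -12.4] sd 1.52 n 53 p [0.5558 0.2863 0.2784] F [ 0.2 -0.3 -8.4]
[[0.015, 0.0008, 0.0001, -0.0003, -0.001, 0.0009, 0.0033], [0.015, 0.001, 0.0006, -0.0003, -0.001, 0.0009, 0.0048], [0.015, 0.0011, 0.0018, -0.0003, -0.001, 0.0009, 0.0048], [0.015, 0.001, 0.0037, -0.0003, -0.001, 0.0009, 0.0041], [0.015, 0.0009, 0.006, -0.0003, -0.001, 0.0009, 0.0032]]
left 0.7
```

step_arm(rows=[[0.015,0.0008,0.0001,0,-0.001,0.0009,0.0033],[0.015,0.001,0.0006,0,-0.001,0.0009,0.0048],[0.015,0.0011,0.0018,0,-0.001,0.0009,0.0048],[0.015,0.001,0.0037,0,-0.001,0.0009,0.0041],[0.015,0.0009,0.006,0,-0.001,0.0009,0.0032]])

```text
time: 22.8
tool_pos: [0.5565, 0.2861, 0.2722]
eef_rot: [0.699, -0.695, 0.13, -0.103]
contact_force: [0.1, 0.3, -8.2]
opening: 0.27
```

```bash
python3 ctl.py 5
```

```text
t 22.80 phi 2.4 (pred 0.9) q 36.2 th 38.6 x [  2.4   5.5 -11.9] sd 1.50 n 54 p [0.5565 0.2861 0.2722] F [ 0.1  0.3 -8.2]
[[0.015, -0.0002, 0.0039, -0.0003, 0.0, -0.0, -0.0024], [0.015, -0.0004, 0.0065, -0.0003, 0.0, -0.0, -0.0042], [0.015, -0.0005, 0.0086, -0.0003, 0.0, -0.0, -0.0052], [0.015, -0.0006, 0.0101, -0.0003, 0.0, -0.0, -0.0059], [0.015, -0.0006, 0.011, -0.0003, 0.0, -0.0, -0.0063]]
left 0.15
```

step_arm(rows=[[0.015,-0.0002,0.0035,0,0,0,-0.0024],[0.015,-0.0004,0.0063,0,0,0,-0.0042],[0.015,-0.0005,0.0085,0,0,0,-0.0052],[0.015,-0.0006,0.0101,0,0,0,-0.0059],[0.015,-0.0006,0.011,0,0,0,-0.0063]])

```text
time: 23.35
tool_pos: [0.5555, 0.2865, 0.2612]
eef_rot: [0.699, -0.695, 0.128, -0.106]
contact_force: [-0.6, -1.1, 3.7]
opening: 0.271
```

```bash
python3 ctl.py 5 .550 .288 .2572 0.7
```

```text
t 23.35 phi 14.9 (pred 1.0) q 17.0 th 31.9 x [14.7 39.4 -7.2] sd 0.77 n 50 p [0.5555 0.2865 0.2612] F [-0.6 -1.1  3.7]
[[0.015, -0.0023, 0.0004, -0.0004, -0.0001, 0.0001, -0.0123], [0.015, -0.0035, 0.0009, -0.0004, -0.0001, 0.0001, -0.0196], [0.015, -0.004, 0.0017, -0.0004, -0.0001, 0.0001, -0.0223], [0.015, -0.004, 0.0027, -0.0004, -0.0001, 0.0001, -0.0226], [0.015, -0.0039, 0.0036, -0.0004, -0.0001, 0.0001, -0.0221]]
left 0.2
```

step_arm(rows=[[0.015,-0.0012,0.0002,0,0,0,-0.007],[0.015,-0.0025,0.0004,0,0,0,-0.014],[0.015,-0.0035,0.0004,0,0,0,-0.02],[0.015,-0.0035,0.0004,0,0,0,-0.02]])

```text
time: 23.8
tool_pos: [0.552, 0.2878, 0.2613]
eef_rot: [0.698, -0.697, 0.121, -0.113]
contact_force: [-0.5, -1.0, 1.0]
opening: 0.269
```

```bash
python3 ctl.py 4; python3 - <<'E'
from h import *
im,d,W=cloud("side"); np.savez("s2.npz",im=im,W=W); cv2.imwrite("pics/s2.png",cv2.resize(im[190:340,120:320,::-1],(800,600),interpolation=cv2.INTER_CUBIC))
E
```

```text
t 23.80 phi 10.5 (pred 1.5) q 0.5 th 11.0 x [10.4 16.  -3.3] sd 0.32 n 46 p [0.552  0.2878 0.2613] F [-0.5 -1.   1. ]
[[0.015, -0.0013, 0.0039, -0.0005, -0.0004, 0.0004, -0.0075], [0.015, -0.0021, 0.0041, -0.0005, -0.0004, 0.0004, -0.0116], [0.015, -0.0023, 0.0042, -0.0005, -0.0004, 0.0004, -0.0128], [0.015, -0.0022, 0.0042, -0.0005, -0.0004, 0.0004, -0.0124]]
left -0.15
```

View pics/s2.png

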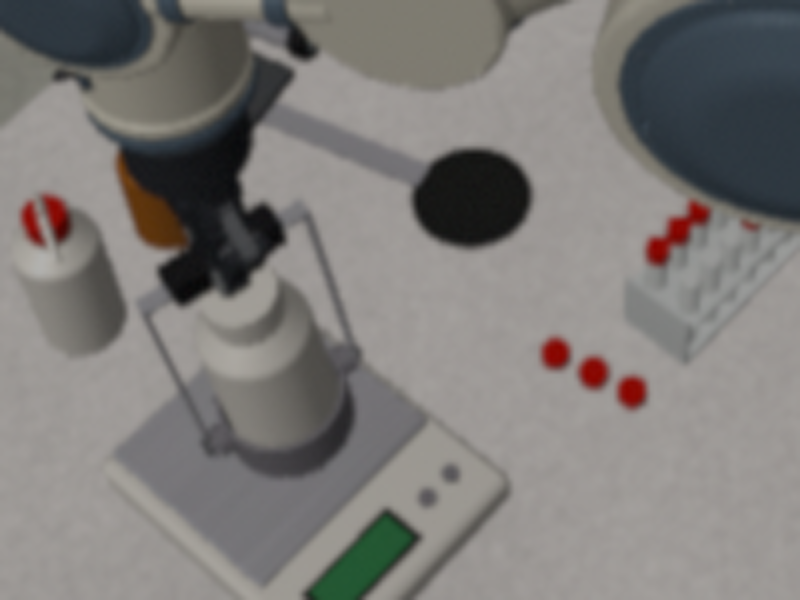

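The carrier is on the pan near its middle, at about (290,430) in the crop. It touched about 2.5 mm early, so it's probably slightly tilted. I'll level the tool and settle it gently before letting go.

step_arm(rows=[[0.015,-0.0007,0.0003,0,0,0,-0.004],[0.015,-0.0014,0.0006,0,0,0,-0.008],[0.015,-0.0019,0.001,0,0,0,-0.011],[0.015,-0.0019,0.001,0,0,0,-0.011]])

```text
time: 24.3
tool_pos: [0.5506, 0.2885, 0.2612]
eef_rot: [0.698, -0.697, 0.116, -0.117]
contact_force: [-3.1, -1.6, 11.3]
opening: 0.273
```

```bash
python3 ctl.py 4; python3 - <<'E'
from h import *
p,R,o=tool(); z=np.load("w3.npz"); R0=Ro.from_matrix(z["R"]); P0=z["W"]; T0=R0.inv().apply((P0-z["p"]).reshape(-1,3)).reshape(P0.shape)
im,d,W=cloud("wrist"); T=R.inv().apply((W-p).reshape(-1,3)).reshape(W.shape)
# bar top & bottle in tool frame: then vs now
for n,A in(("ref",T0),("now",T)):
    m=(abs(A[...,0])<.009)&(A[...,2]>.012)&(A[...,2]<.036)&(A[...,1]<-.02)&(A[...,1]>-.05); Q=A[m]
    c=np.polyfit(Q[:,2],Q[:,1],1); b=(A[...,1]>.03)&(A[...,1]<.13)&(abs(A[...,0])<.07)&(abs(A[...,2])<.06)
    print(n,"bar slope, y0",c.round(4),"bar zmax",np.percentile(A[(abs(A[...,0])<.009)&(abs(A[...,1]+.03)<.012)][:,2],99).round(4),"bottle",A[b].mean(0).round(4))
E
```

```text
t 24.30 phi 9.2 (pred 3.6) q -10.1 th -0.9 x [ 9.1 14.1 -1.1] sd 0.58 n 51 p [0.5506 0.2885 0.2612] F [-3.1 -1.6 11.3]
[[0.015, -0.0016, 0.004, -0.0007, -0.0013, 0.0003, -0.0058], [0.015, -0.0021, 0.004, -0.0007, -0.0013, 0.0003, -0.0087], [0.015, -0.0022, 0.004, -0.0007, -0.0013, 0.0003, -0.009], [0.015, -0.0021, 0.004, -0.0007, -0.0013, 0.0003, -0.0083]]
left -0.65
ref bar slope, y0 [ 0.0054 -0.0311] bar zmax 0.0387 bottle [-0.0004  0.0678  0.0187]
now bar slope, y0 [ 0.0815 -0.0307] bar zmax 0.0381 bottle [0.0004 0.0684 0.0092]
```

```bash
python3 - <<'E'
from h import *
from scipy.optimize import least_squares
def tilt(f,c,z0):
    z=np.load(f); W=z["W"]; g=z["im"].astype(int)
    for it in range(1):
        m=(np.hypot(W[...,0]-c[0],W[...,1]-c[1])<.06)&(W[...,2]>z0+.052)&(W[...,2]<z0+.128)&(g.min(-1)>90)
        P=W[m]
        f_=lambda a:np.hypot(P[:,0]-a[0]-a[2]*(P[:,2]-z0-.09),P[:,1]-a[1]-a[3]*(P[:,2]-z0-.09))-.0395
        s=least_squares(f_,[c[0],c[1],0,0],loss="soft_l1",f_scale=.002)
    t=s.x[2:]; xt=np.array([np.cos(-.332),np.sin(-.332)]); yt=np.array([-xt[1],xt[0]])
    print(f,len(P),s.x.round(4),"lean x,y (mrad)",(t@xt*1e3).round(1),(t@yt*1e3).round(1),"rms",np.sqrt(np.mean(s.fun**2)).round(4))
tilt("side.npz",(.5655,-.2876),0); tilt("s1.npz",(.5775,.0165),.065); tilt("s2.npz",(.55,.288),.05)
tilt("top.npz",(.5655,-.2876),0)
E
```

```text
side.npz 292 [ 0.5638 -0.288  -0.0092 -0.0109] lean x,y (mrad) -5.1 -13.3 rms 0.0065
s1.npz 327 [0.5741 0.01   0.014  0.0429] lean x,y (mrad) -0.7 45.1 rms 0.0067
s2.npz 262 [0.5456 0.2781 0.036  0.0737] lean x,y (mrad) 10.1 81.4 rms 0.0051
top.npz 32 [ 0.5655 -0.2895  0.0385  0.0128] lean x,y (mrad) 32.2 24.7 rms 0.0082
```

The carrier has crept about 4° round the pad axis in the grip, leaning along its own y axis, so its base sits about 15 mm off the pan's middle. I'll level it about its base edge and grip harder. Then a short lift will shift it to the middle.

step_arm(rows=[[0.015,0,0.0004,-0.0032,0.015,0,0],[0.015,0,0.0011,-0.0064,0.03,0,0],[0.015,0,0.0019,-0.0096,0.045,0,0],[0.015,0,0.0027,-0.0128,0.06,0,0],[0.015,0,0.0036,-0.0155,0.074,0,0]], grip_force=110)

```text
time: 24.9
tool_pos: [0.5459, 0.2737, 0.259]
eef_rot: [0.724, -0.67, 0.111, -0.122]
contact_force: [-5.0, 2.8, 29.1]
opening: 0.262
```

```bash
cat > look.py <<'E'
from h import *; import ctl
p,R,o=tool(); im,d,W=cloud("wrist"); A=R.inv().apply((W-p).reshape(-1,3)).reshape(W.shape)
m=(abs(A[...,0])<.009)&(A[...,2]>.012)&(A[...,2]<.036)&(A[...,1]<-.02)&(A[...,1]>-.05); Q=A[m]
c=np.polyfit(Q[:,2],Q[:,1],1); M=R.as_matrix(); up=-M[:,1]; tl=np.arctan2(up@ctl.zt,up[2])
a=tl+c[0]-.0054  # bail lean toward carrier +y
mx,h,sd,n=ctl.measure(W,p,R); th=ctl.theta(R)
yaw=np.arctan2(M[1,0],M[0,0]); G=p+.019*up; piv=G-.195*(np.sin(a)*ctl.zt+np.sin(th)*ctl.xt+np.array([0,0,1]))
base=piv-.032*(np.sin(a)*ctl.zt+np.array([0,0,1])); print("t",o["time"],"p",p.round(4),"F",o["contact_force"].round(1),"tool lean y",tl.round(4),"bar slope",c.round(4),"bail lean y",a.round(4),"th",th.round(4),"mx",mx.round(4),"yaw",yaw.round(3),"base est",base.round(4),"opening",o["opening"])
for g in((.55,.288,p[2]),):
    print("shift to TCP x,y over pan",R.inv().apply(np.array(g)-p).round(4))
E
python3 look.py
```

```text
t 24.9 p [0.5459 0.2737 0.259 ] F [-5.   2.8 29.1] tool lean y -0.0775 bar slope [ 0.08   -0.0306] bail lean y -0.003 th -0.0022 mx -0.0003 yaw -0.332 base est [0.546  0.2728 0.0509] opening 0.26202383305426075
shift to TCP x,y over pan [-0.0007  0.0011  0.0148]
```

step_arm(rows=[[0.015,0.0003,-0.003,0.0002,0,0,0.002],[0.015,0.0006,-0.0058,0.0025,0,0,0.006],[0.015,0.0006,-0.0055,0.0075,0,0,0.008],[0.015,0.0004,-0.0051,0.0125,0,0,0.008],[0.015,0.0002,-0.0048,0.0161,0,0,0.008]])

```text
time: 25.45
tool_pos: [0.5513, 0.289, 0.2646]
eef_rot: [0.725, -0.669, 0.114, -0.119]
contact_force: [-0.4, -0.2, -9.1]
opening: 0.263
```

```bash
echo 'print("phi",th+(mx+.000335)/h)' >> look.py; python3 look.py
```

```text
t 25.45 p [0.5513 0.289  0.2646] F [-0.4 -0.2 -9.1] tool lean y -0.0787 bar slope [ 0.0751 -0.0304] bail lean y -0.009 th 0.0062 mx 0.0011 yaw -0.331 base est [0.5504 0.2899 0.0566] opening 0.2626932996334615
shift to TCP x,y over pan [-0.0009 -0.0001 -0.0014]
phi 0.020325578076898887
```

step_arm(rows=[[0.015,-0.002,0.002,-0.0005,0,0,-0.012],[0.015,-0.0036,0.0038,-0.001,0,0,-0.02],[0.015,-0.0036,0.0051,-0.0014,0,0,-0.02],[0.015,-0.003,0.006,-0.0015,0,0,-0.016],[0.015,-0.002,0.0064,-0.0015,0,0,-0.01]])

```text
time: 26.0
tool_pos: [0.5494, 0.2896, 0.2593]
eef_rot: [0.725, -0.669, 0.11, -0.123]
contact_force: [-1.9, 3.4, 7.9]
opening: 0.267
```

```bash
python3 look.py
```

```text
t 26.0 p [0.5494 0.2896 0.2593] F [-1.9  3.4  7.9] tool lean y -0.0808 bar slope [ 0.0819 -0.0305] bail lean y -0.0043 th -0.0046 mx 0.0003 yaw -0.332 base est [0.55   0.2888 0.0512] opening 0.26681523422546516
shift to TCP x,y over pan [ 0.0011 -0.0001 -0.0013]
phi 0.0020022395523411765
```

step_arm(rows=[[0.027,0,-0.0003,0,0,0,0],[0.04,0,-0.0003,0,0,0,0],[0.055,0,-0.0003,0,0,0,0],[0.07,0,-0.0003,0,0,0,0],[0.07,0,-0.0003,0,0,0,0]], grip_force=30)

```text
time: 26.55
tool_pos: [0.5497, 0.2895, 0.2596]
eef_rot: [0.725, -0.669, 0.11, -0.123]
contact_force: [1.3, 0.2, -1.1]
opening: 0.823
```

```bash
python3 - <<'E'
from h import *
p,R,o=tool(); print(o["time"],o["opening"],o["contact_force"],p)
im,d,W=cloud("wrist"); cv2.imwrite("pics/w4.png",cv2.resize(im[:,:,::-1],(640,480)))
E
```

```text
26.55 0.8232229201631559 [ 1.31504243  0.19909384 -1.07655637] [0.54971865 0.28951845 0.25961562]
```

View pics/w4.png

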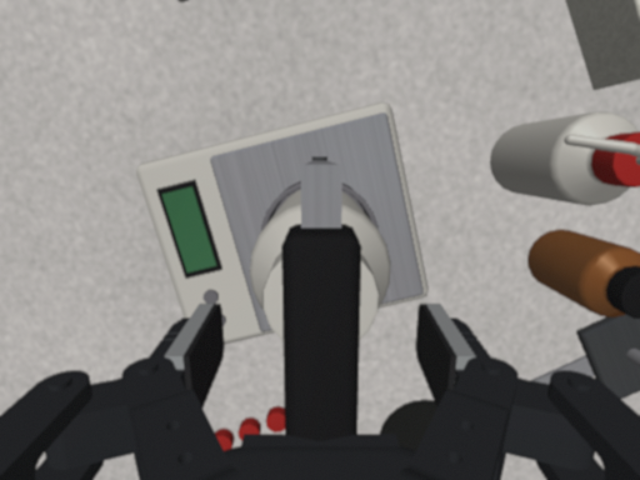

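The jaws are clear on both sides of the bar (285–358 against fingers at 220 and 420), and the carrier stands free on the pan. Now I back the tool straight up.

step_arm(rows=[[0.07,0,-0.01,0.0008,0,0,0],[0.07,0,-0.03,0.0024,0,0,0],[0.07,0,-0.055,0.0044,0,0,0],[0.07,0,-0.085,0.0067,0,0,0],[0.07,0,-0.11,0.0086,0,0,0]])

```text
time: 27.1
tool_pos: [0.5492, 0.2894, 0.3724]
eef_rot: [0.725, -0.669, 0.11, -0.123]
contact_force: [1.7, -0.4, -0.1]
opening: 0.817
```

step_arm(rows=[[0.07,0,-0.03,0.002,0,0,0],[0.07,0,-0.05,0.004,0,0,0],[0.07,0,-0.05,0.004,0,0,0]])

```text
time: 27.4
tool_pos: [0.5497, 0.2897, 0.4266]
eef_rot: [0.726, -0.668, 0.108, -0.125]
contact_force: [-0.3, 1.1, -0.2]
opening: 0.825
```

```bash
python3 - <<'E'
from h import *
p,R,o=tool(); print(o["time"],o["contact_force"],p)
im,d,W=cloud("wrist")
m=(im.astype(int).sum(-1)<120)&(W[...,2]>.265)&(W[...,2]<.31)&(abs(W[...,0]-.55)<.06)&(abs(W[...,1]-.289)<.06); Q=W[m]
print("bar",len(Q),Q.mean(0).round(4),cv2.minAreaRect(Q[:,:2].astype(np.float32)*1000))
im,d,W=cloud("side"); cv2.imwrite("pics/s3.png",cv2.resize(im[:,:,::-1],(768,576)))
E
```

```text
27.4 [-0.31489822  1.06738907 -0.16351318] [0.5496701  0.28974553 0.4265777 ]
bar 2034 [0.5502 0.2885 0.2893] ((550.097900390625, 287.6637268066406), (77.77236938476562, 20.87470817565918), 70.59178924560547)
```

View pics/s3.png

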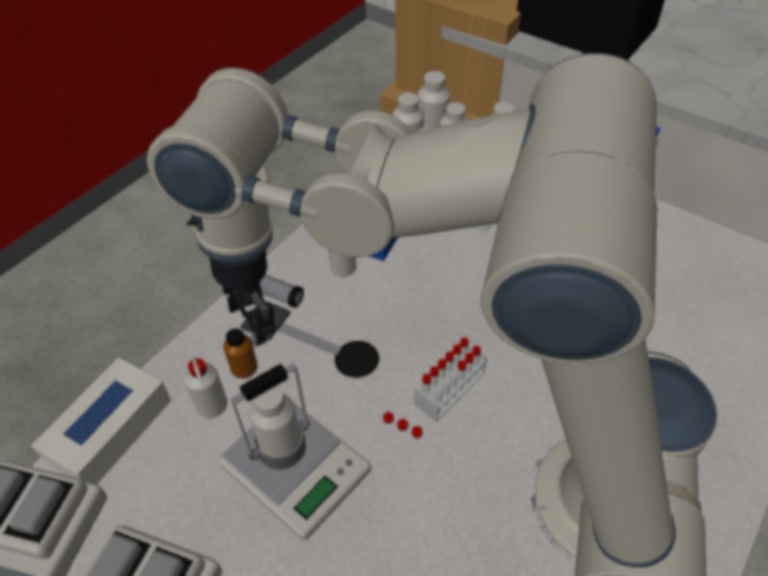

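The carrier stands upright in the middle of the pan at about (275,440). The gripper is clear above it and the bystanders are where they were. I'm handing in.

```bash
python3 -c "
from station import env
print(env.job_done())"
```

```text
the job is handed in; nothing more can be done
None
```

The bottle was held over the mat for the reading and now stands in its carrier on the middle of the balance pan. One check disagreed: during the reading the carrier leaned about 3° sideways.

- **Reading hold:** the carrier hung over the mat at lens height from about 8 s to 18.4 s. Its lean about the unstable axis stayed within about 8 mrad (0.5°), corrected every half second from the wrist camera.
- **Sideways lean (failed check):** the bail slowly twisted in the finger pads at the 60 N grip, tilting the carrier about its other axis. A side picture at 9 s put this at 45 mrad absolute, or 58 mrad against the same fit at the start, which is roughly 2.5–3.3°. It had reached about 4.4° when it touched the pan. I only noticed after that, and too few moves were left to repeat the reading.
- **Setting down:** it touched the pan about 2.5 mm early and 15 mm off centre because of that lean. I levelled it on the pan, pressing with about 29 N at the wrist. I then lifted it about 6 mm, moved it to the middle and set it down level to within about 5 mrad.
- **Last checks:** at 27.4 s the bar grip was at (0.550, 0.288), against a pan centre of about (0.550, 0.288), at upright height. The gripper was open and well clear with no contact force. The other items visible in the last side picture look unmoved; the arm hid part of the bench.

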